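Lock the wing locknut of a metering valve while a spanner holds the stem

ROBOT

A 6-joint arm with a two-finger parallel gripper is mounted at the origin on the work surface. World frame = base frame: x ahead of the robot, y to its left, z up, the work surface at z = 0. Lengths are in m, angles in rad, forces in N, time in s.
With the tool pointing down it reaches from about 0.3 to 0.875 m from the base axis. Payload 4.2 kg.
Tool frame: the origin (TCP) lies between the finger pads; the fingertips stand 25 mm ahead of it and the grasp point (between the pads) lies 6 mm ahead of it; z points along the fingers, y is the direction in which the jaws open and shut (so a half turn about z gives the same grasp; the last joint's range is limited). The gripper opens to 85 mm and grips with 20 to 120 N. Pads are 22 mm wide; open, the fingers measure 114 mm over their backs; the gripper's body (76 mm by 85 mm) begins 54 mm behind the grasp point. The pads swing forward as they close: fully open they stand 13 mm farther back than shut.
Start: joints at [1.254, 0.32, 1.565, -0, 1.257, -0.02], TCP at [0.168, 0.55, 0.256] pointing down, gripper open.
Joint ranges: [-3.11, 3.11], [-0.84, 2.01], [0.21, 2.61], [-1.34, 4.49], [0.05, 2.63], [-2.56, 2.56]. Speed limits (rad/s): [2.57, 2.57, 3.14, 3.14, 3.14, 3.14].

INTERFACE

Orientations are given as a unit quaternion [x, y, z, w].
In Python, from cell import manip, optics gives the robot as it stands.
- The arm moves only by the tool step_arm, never from a script. Its argument "steps" is a list of rows, each a list of 5 numbers: the opening in per cent of the stroke, from 0 (shut) to 100 (fully open), then the shift along the tool's x, y, z in cm, then the turn about the tool's z in degrees. A call has 1 to 10 rows; each row shifts and turns the pose as measured when the row begins, along the tool's axes as they then stand; what a row does not reach is not made up. A row lasts 1/8 s, in which the tool goes at most 62.5 mm and 10.7 degrees, less where a joint would pass 70% of its speed; a pose out of reach is approached as far as the arm can. A call with a gripper value outside its range is refused whole. The fingers move at their own pace and stop on an object; "squeeze" is the grip in N (left out, the last holds). Time passes only in rows, so rows that do not move let the fingers close. It gives the time, the measured TCP pose, the force and the opening at its end, in the units of the state.
- manip.observe(): the state, without advancing time (a new reading comes with each control period).
- optics.get_image(name): name is "scene" or "top"; returns the picture (420x560x3 uint8, blue, green, red); there is no depth.
- optics.get_calibration(name): a dict with "fov_y" (degrees; the focal length in pixels is half the picture's height over the tangent of half this angle, whatever the lens; pixels are square), "cx", "cy" (the principal point, pixels), "rvec" (rotation vector, rad) and "tvec" (3), from world to camera coordinates, as OpenCV has them. Camera axes: x right, y down, z forward; pixel columns grow to the right and rows downward; lengths in m; the calibration is good to about 2 mm. A picture is of the moment at which its call begins. get_calibration takes no time and is no camera call.
- manip.close_job(): hands the job in, once; it reports no verdict.
The state is a dict: "t": time; "joint_positions": joint angles; "qvel": joint speeds; "joint_torque": joint torques, N m; "ee_pos": TCP position; "eef_rot": TCP orientation; "ft_force": force on the tool from outside, world axes, zero at the start; "torque": the same for the moment, N m; "grip_width": opening from 0.0 (shut) to 1.0 (fully open).
Only numpy, scipy, OpenCV 4.12 (cv2) and the standard library are available. Lean on these libraries where they do the work, as an engineer would, in place of code of your own. Each camera call takes 0.05 s, during which the arm holds its last target.

TASK

Lock the setting of the brass metering valve: take the spanner from the rubber mat, slide its jaw onto the two flats of the valve stem so that its handle lies on the aluminium rest and bears on the upright stop pin, then turn the winged locknut clockwise (seen from above) until it comes up hard and tight, with only the braced spanner holding the stem. Afterwards draw the spanner off and lay it back flat on the mat. The stem must stay close to its setting all the time, the nut must stay tight, and the jar, the beaker and the clamp boss are to be left alone.

Things in the scene. Friction and masses are not known exactly. Their poses are not given: they have to be found in the camera images.
- station: Fixed valve station, placed and turned differently each time. Origin: on the vertical valve axis at bench level; z up. Dark steel base plate 96 mm (x) by y -138 to +48 mm, 8 mm thick. On the axis a brass valve body ends in a flange 56 mm across; the spanner's jaw rests on its top, 34 mm above the bench. A copper receiver, 87 mm across and 97 mm high, stands at y = +130 mm, joined by a pipe.
- rest_top (a point): Middle of the top of the station's aluminium handle rest, 34 mm above the bench, at (-8, -117, 34) mm in the station's frame, axes as the station's: a block 72 mm (x) by 28 mm (y) that the spanner's handle lies on.
- stop_pin: Upright steel pin, 10 mm across, standing 22 mm above the handle rest (from 34 to 56 mm above the bench). Origin: centre of its foot, at (-28.5, -116.5, 34) mm in the station's frame. A spanner seated squarely on the flats, handle along the rest, meets the pin with the clockwise (-x) side of its handle when the stem reads about +0.14 rad.
- stem (a joint): Turn of the valve stem, rad, positive clockwise from above; 0 is its setting, and it starts within 0.08 of that. It must stay between -0.3 and +0.4 at all times. It turns easily (0.05 N m), more easily than the locknut turns on it (0.15 N m), so the nut carries an unheld stem along. With the spanner braced it takes up play to about +0.25.
- stem_flats (a point): Point on the valve axis 41 mm above the bench, middle of the stem's flats; it turns with the stem. Here the stem is a brass block 18 mm across its two flats (its x) and 22 mm long along them (its y), from 34 to 47.5 mm above the bench. Its -y axis is the way the spanner's handle must point (over the handle rest); the jaw slides on level along +y.
- locknut (a joint): Turn of the locknut on the stem, rad, positive clockwise from above (tightening). Starts between 0.9 and 1.4, comes up hard on the stem at 3.0. Tight: above 2.93, and while it is being tightened the braced spanner presses on the stop pin with more than 3 N (about 0.4 N m at the nut). It stays where it is left.
- nut_wings (a point): Middle of the locknut's wings, on the valve axis 68.5 mm above the bench; turns with the nut. The brass wings are one upright slab 60 mm long (its x), 12 mm thick (its y), from 58.5 to 78.5 mm above the bench; under them a round hub 26 mm across from 48.5 mm. Within 86 mm of the axis nothing else is higher; the receiver beyond is 97 mm high.
- spanner: Loose straight steel open-ended spanner, 10 mm thick, about 0.16 kg. Origin: at its underside, middle of the jaw; +x is out of the open end, the handle runs along -x to x = -150 mm, 14 mm wide. Jaw opening 20 mm wide (y), from its back at x = -13 to x = +12, then flaring to the tips at x = +20; 40 mm wide outside. Starts flat on the mat, handle towards the mat's -y end.
- spanner_grip (a point): Middle of the spanner's handle at its balance, x = -60 mm from the jaw's middle, half way up its thickness; axes as the spanner's. Grip across the handle (y) here.
- spanner_jaw (a point): Middle of the spanner's jaw, half way up its thickness; axes as the spanner's. When fully on the flats it lies within 7 mm of the valve axis.
- mat: Fixed thin black rubber mat, 120 x 240 mm (x by y), 3 mm thick, placed and turned differently each time. Origin: centre of its underside. The spanner starts and must end flat on it.
- jar: Bystander: amber glass jar with a black cap, 56 mm across, 80 mm high; origin under its centre.
- beaker: Bystander: glass beaker, 64 mm across, 80 mm high; origin under its centre.
- clamp_boss: Bystander: small grey clamp boss with a thumbscrew, 71 x 30 x 30 mm; origin under its block's centre.

How it is judged:
On the way, in this order (a step that is already met when the one before it is completed fails the run):
1. The spanner's jaw is home on the flats of the stem and flat on the flange (horizontal distance between spanner_jaw and stem_flats below 0.007 m and distance between spanner_jaw and stem_flats below 0.012 m and angle between the x axis of spanner_jaw and the y axis of stem_flats, either way round below 0.2 rad and value of joint stem between -0.3 and 0.4 rad), for 0.2 s.
2. With the spanner on the flats, let go and braced on the stop pin with more than 3 N, the locknut is hard up on the stem (all of step 1 and value of joint locknut above 2.93 rad and contact force between spanner and stop_pin above 3 N and contact force between the fingers and spanner below 0.3 N), for 0.15 s.
At the end, for the whole second after the job is handed in: The locknut is still hard up on the stem (above 2.93 rad), the stem between -0.3 and +0.4 rad, and the spanner lies still and flat (tilt under 0.12 rad) on the mat: handle middle within 70 mm (x) and 120 mm (y) of the mat's middle and under 14 mm high (value of joint stem between -0.3 and 0.4 rad and value of joint locknut above 2.93 rad and x of spanner_grip in the frame of mat between -0.07 and 0.07 m and y of spanner_grip in the frame of mat between -0.12 and 0.12 m and z of spanner_grip in the frame of mat below 0.014 m and angle between spanner's own z axis and vertical below 0.12 rad and linear speed of spanner below 0.02 m/s); the robot touches nothing.
It fails at once if The stem is turned off its setting (below -0.3 or above +0.4 rad) (value of joint stem above 0.4 rad or value of joint stem below -0.3 rad).
It fails at once if The jar is pushed more than 30 mm away (distance of jar from where it was at the start of the episode above 0.03 m).
It fails at once if The beaker is pushed more than 30 mm away (distance of beaker from where it was at the start of the episode above 0.03 m).
It fails at once if The clamp boss is pushed more than 30 mm away (distance of clamp_boss from where it was at the start of the episode above 0.03 m).
It also fails if it takes over 72 s, if anything falls off the work surface, if the arm or the gripper's body presses on something with over 40 N, if the wrist force passes 120 N, or if a joint passes its speed limit or range.

## Working session

There is one attempt and no reset: what is moved stays moved. The work goes in short steps, Python scripts to look and compute and a tool call to move; the robot and the scene stay as the last step left them, time stands still between calls to the robot, and variables do not carry over. Pictures are saved under pics/ and viewed, and the job is handed in when it is done.

Besides the shell and the picture viewer there is one more tool, called after "Emit:" as a command line: name --pt "numbers of a row" for each row, then --argument value for the rest. step_arm: Moves the arm, as the interface text tells. Its arguments: {"type":"object","properties":{"steps":{"type":"array","items":{"type":"array","items":{"type":"number"}}},"squeeze":{"type":"number"}},"required":["steps"]}

```bash
ls; mkdir -p pics; python3 - <<'E'
from cell import manip, optics
import cv2
print(manip.observe())
for n in("scene","top"):
    im=optics.get_image(n); cv2.imwrite(f"pics/{n}0.png",im); print(n,optics.get_calibration(n))
E
```

```text
pics
{'t': 0.0, 'joint_positions': array([ 1.25399615e+00,  3.20299368e-01,  1.56570716e+00, -3.38740884e-05,
        1.25739378e+00, -1.99933394e-02]), 'qvel': array([-0.00045723, -0.00054536,  0.00039228, -0.00024011, -0.0002907 ,
        0.00024196]), 'joint_torque': array([-5.14580533e-04, -4.15519452e+01, -2.34163803e+01, -2.50322728e-05,
        8.33887258e-03, -1.71543581e-05]), 'ee_pos': array([0.16803545, 0.54943476, 0.25546701]), 'eef_rot': array([ 1.47854048e-01,  9.89008778e-01, -8.93743227e-04, -1.35603989e-04]), 'ft_force': array([-0.22495623,  0.39742387,  0.36703709]), 'torque': array([-0.03714754,  0.01397388, -0.02794836]), 'grip_width': 0.9978649987558271}
scene {'fov_y': 53.55193674566533, 'cx': 267.1834529980773, 'cy': 202.12439207241835, 'rvec': array([ 1.53958346,  1.74908396, -0.91952031]), 'tvec': array([ 0.13989233, -0.23220504,  1.19382912])}
top {'fov_y': 48.02703161220294, 'cx': 287.52295495436863, 'cy': 210.70175057881468, 'rvec': array([ 2.19132672, -2.12137717,  0.19956995]), 'tvec': array([-0.0928571 ,  0.56068951,  0.93328133])}
```

View pics/scene0.png

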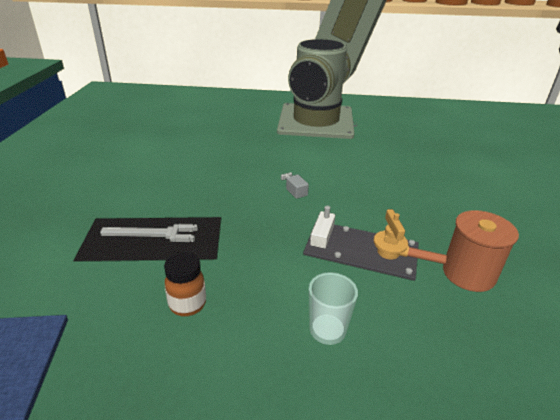

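View pics/top0.png

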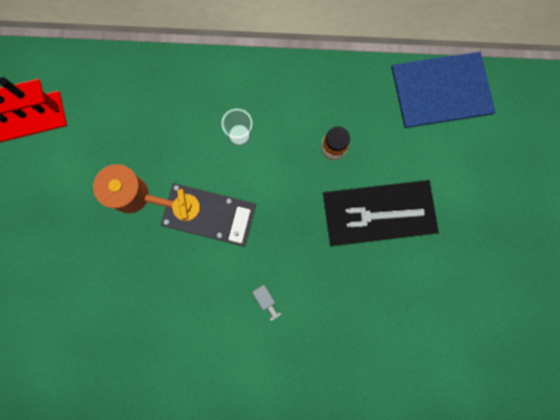

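```bash
cat > h.py <<'E'
import numpy as np, cv2
from cell import manip, optics
def cal(n):
    c=optics.get_calibration(n); f=210/np.tan(np.radians(c['fov_y']/2))
    K=np.array([[f,0,c['cx']],[0,f,c['cy']],[0,0,1.]]); return K,np.array(c['rvec']),np.array(c['tvec'])
def proj(n,P):
    K,r,t=cal(n); return cv2.projectPoints(np.atleast_2d(np.array(P,float)),r,t,K,None)[0][:,0]
def ray(n,uv,z):
    K,r,t=cal(n); R=cv2.Rodrigues(r)[0]; C=-R.T@t
    uv=np.atleast_2d(np.array(uv,float)); d=(R.T@np.linalg.inv(K)@np.c_[uv,np.ones(len(uv))].T).T
    return C+d*((z-C[2])/d[:,2])[:,None]
def center(n):
    K,r,t=cal(n); R=cv2.Rodrigues(r)[0]; return -R.T@t
def crop(im,x0,y0,x1,y1,s,name):
    cv2.imwrite(name,cv2.resize(im[y0:y1,x0:x1],None,fx=s,fy=s,interpolation=cv2.INTER_CUBIC))
E
python3 - <<'E'
from h import *
t=cv2.imread('pics/top0.png'); s=cv2.imread('pics/scene0.png')
print(center('top'),center('scene'))
crop(t,150,170,270,260,6,'pics/c1.png'); crop(t,315,170,445,255,6,'pics/c2.png'); crop(s,290,195,430,285,5,'pics/c3.png')
for nm,uv in dict(valve=(185,208),rest=(240,224),spj=(357,217),spend=(423,213),jar=(335,150),beak=(238,135),boss=(264,297),rec=(120,195)).items(): print(nm,ray('top',uv,0.0).round(3))
E
```

```text
[ 0.41435301 -0.04577138  1.01006227] [ 1.12768385 -0.00544636  0.47646249]
valve [[0.568 0.145 0.   ]]
rest [[0.538 0.025 0.   ]]
spj [[ 0.562 -0.228  0.   ]]
spend [[ 0.576 -0.373  0.   ]]
jar [[ 0.71  -0.177  0.   ]]
beak [[0.736 0.039 0.   ]]
boss [[ 0.385 -0.032  0.   ]]
rec [[0.592 0.286 0.   ]]
```

View pics/c1.png

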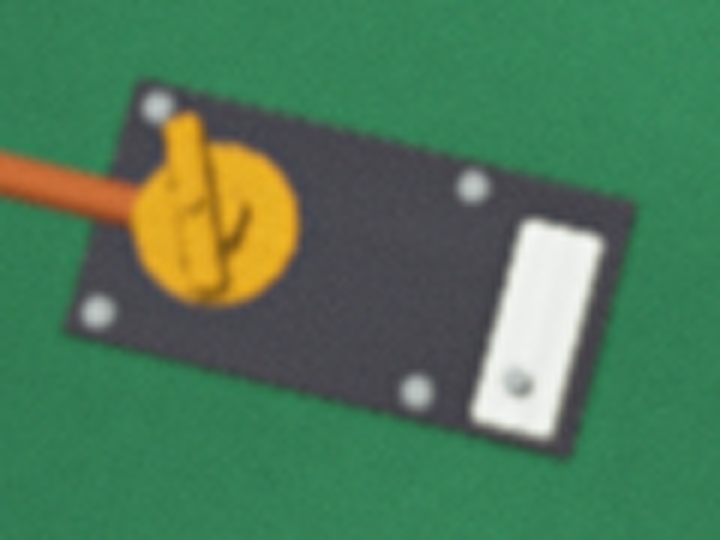

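View pics/c2.png

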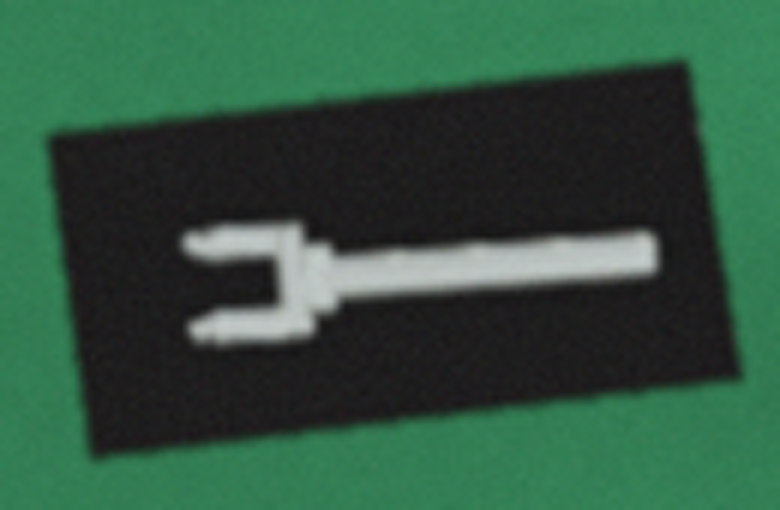

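View pics/c3.png

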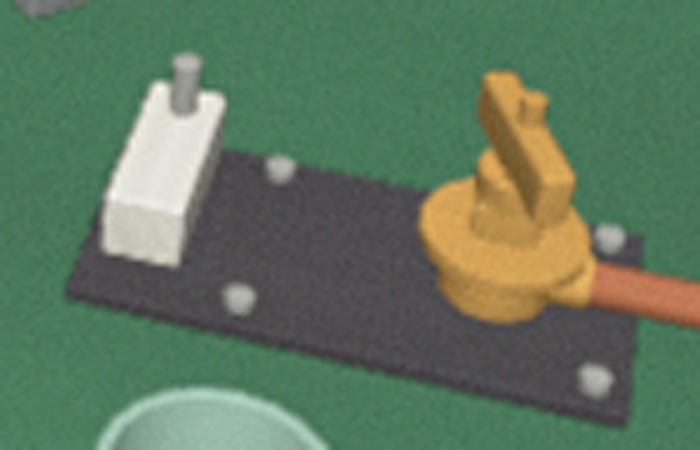

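```bash
cat >> h.py <<'E'
def kab(S,W):
    S=np.array(S,float);W=np.array(W,float); w=W-W.mean(0); s=S-S.mean(0)
    a=np.arctan2((s[:,0]*w[:,1]-s[:,1]*w[:,0]).sum(),(s*w).sum()); R=np.array([[np.cos(a),-np.sin(a)],[np.sin(a),np.cos(a)]])
    o=W.mean(0)-R@S.mean(0); return o,a,R,W-(S@R.T+o)
E
python3 - <<'E'
from h import *
t=lambda p,o,s:(np.array(p,float)+.5)/s-.5+o
def rep(nm,S,W):
    o,a,R,e=kab(S,W); print(nm,o.round(4),np.degrees(a).round(2),(e*1000).round(1).tolist())
# top: station x/y.  +y towards valve (image left)
T0=np.array([150,170]);S0=np.array([290,195])
A=ray('top',t([(140,78),(637,203),(572,460),(65,332)],T0,6),.008)[:,:2]
SA=np.array([[48,48],[48,-138],[-48,-138],[-48,48]])/1000
B=ray('top',t([(525,218),(604,238),(553,440),(471,418)],T0,6),.034)[:,:2]
SB=np.array([[28,-103],[28,-131],[-44,-131],[-44,-103]])/1000
F=ray('top',t([(216,224)],T0,6),.034)[:,:2]
P=ray('top',t([(519,380)],T0,6),.056)[:,:2]
rep('plate',SA,A);rep('rest',SB,B)
print('flange',F,'pin',P)
rep('all',np.r_[SA,SB,[[0,0]],[[-.0285,-.1165]]],np.r_[A,B,F,P])
B2=ray('scene',t([(185,208),(105,203),(155,85),(225,97)],S0,5),.034)[:,:2]
P2=ray('scene',t([(187,62)],S0,5),.056)[:,:2]
A2=ray('scene',t([(628,412),(68,288),(643,240)],S0,5),.008)[:,:2]
SA2=SA[[0,1,3]]
rep('rest2',SB,B2);print('pin2',P2)
rep('all2',np.r_[SA2,SB,[[-.0285,-.1165]]],np.r_[A2,B2,P2])
# nut wings, top z=.0785
N=ray('top',t([(185,117),(217,285)],T0,6),.0785)[:,:2]; print('wing',N, N.mean(0),np.degrees(np.arctan2(*(N[0]-N[1])[::-1])),np.linalg.norm(N[0]-N[1]))
# mat & spanner top
T1=np.array([315,170])
M=ray('top',t([(50,134),(688,63),(742,378),(93,457)],T1,6),.003)[:,:2]
SM=np.array([[60,120],[60,-120],[-60,-120],[-60,120]])/1000
rep('mat',SM,M)
C=ray('top',t([(182,243),(190,331),(300,222),(316,335),(656,232),(657,274)],T1,6),.013)[:,:2]
SC=np.array([[20,-15],[20,15],[-23,-20],[-23,20],[-150,-7],[-150,7]])/1000
print(C.round(4)); rep('sp',SC[[0,1,4,5]],C[[0,1,4,5]])
E
```

```text
plate [0.5652 0.1369] -12.23 [[-0.7, -0.7], [-0.4, 1.3], [0.5, 0.2], [0.6, -0.8]]
rest [0.5653 0.1372] -12.05 [[0.3, 0.2], [0.0, -0.1], [-0.6, -0.6], [0.3, 0.5]]
flange [[0.56551766 0.13764169]] pin [[0.51241907 0.02860973]]
all [0.5653 0.137 ] -12.17 [[-0.8, -0.9], [-0.7, 1.1], [0.3, 0.1], [0.5, -0.9], [0.5, 0.4], [0.3, 0.0], [-0.3, -0.6], [0.4, 0.6], [0.2, 0.6], [-0.5, -0.5]]
rest2 [0.564  0.1376] -11.06 [[-3.8, -0.8], [2.5, -0.3], [1.3, 1.6], [0.1, -0.5]]
pin2 [[0.51263407 0.0288567 ]]
all2 [0.5658 0.1369] -12.06 [[-2.4, -0.7], [0.1, 1.1], [2.7, -1.0], [-3.8, 0.0], [3.0, 0.4], [1.5, 1.1], [-0.2, -0.9], [-1.0, -0.1]]
wing [[0.59431129 0.14177954]
 [0.53826396 0.12767999]] [0.56628763 0.13472976] 14.120610469985149 0.0577935953502942
mat [ 0.5733 -0.2781] 8.64 [[-0.7, -1.4], [-1.5, 1.0], [1.2, 1.2], [1.0, -0.9]]
[[ 0.5739 -0.199 ]
 [ 0.5422 -0.2022]
 [ 0.5831 -0.2415]
 [ 0.5423 -0.2474]
 [ 0.584  -0.3707]
 [ 0.5687 -0.3708]]
sp [ 0.5603 -0.221 ] 96.09 [[0.8, 0.6], [-1.0, 0.5], [0.8, -1.2], [-0.6, 0.1]]
```

```bash
cat >> h.py <<'E'
from scipy.spatial.transform import Rotation as Ro
def plan(p,ang=None,half=True):
    s=manip.observe(); R=Ro.from_quat(s['eef_rot']).as_matrix()
    d=R.T@(np.array(p)-s['ee_pos'])*100
    a=np.degrees(np.arctan2(R[1,0],R[0,0])); print('t',round(s['t'],2),'pos',s['ee_pos'].round(4),'ang',a.round(2),'tilt',np.degrees(np.arccos(-R[2,2])).round(2),'q6',np.degrees(s['joint_positions'][5]).round(1),'F',s['ft_force'].round(1),'M',s['torque'].round(2),'g',round(s['grip_width'],3))
    print('shift cm',d.round(2),'turn',None if ang is None else round((a-ang+180)%360-180,2))
E
python3 - <<'E'
from h import *
plan((.5658,-.2727,.25),96.1)
E
```

```text
t 0.1 pos [0.168  0.5495 0.2556] ang 163.0 tilt 0.09 q6 -1.1 F [-0.5  0.5  0.2] M [-0.01 -0.04  0.01] g 1.001
shift cm [-62.08 -66.99   0.66] turn 66.9
```

Emit:
step_arm --pt "50 0 0 0 10" --pt "50 0 0 0 10" --pt "50 0 0 0 10" --pt "50 0 0 0 10" --pt "50 0 0 0 10" --pt "50 0 0 0 10" --pt "50 0 0 0 7" --squeeze 60

```text
t: 0.98
ee_pos: [0.1674, 0.5476, 0.2518]
eef_rot: [0.683, 0.73, -0.004, 0.002]
ft_force: [-0.5, -0.3, 0.2]
grip_width: 0.501
```

```bash
python3 - <<'E'
from h import *
plan((.5658,-.2727,.25),96.1)
E
```

```text
t 0.97 pos [0.1674 0.5476 0.2518] ang 93.76 tilt 0.56 q6 68.1 F [-0.5 -0.3  0.2] M [-0.06  0.03 -0.02] g 0.501
shift cm [-84.47  34.37   0.83] turn -2.34
```

Emit:
step_arm --pt "50 -5 2.05 0 0" --pt "50 -5 2.05 0 0" --pt "50 -5 2.05 0 0" --pt "50 -5 2.05 0 0" --pt "50 -5 2.05 0 0" --pt "50 -5 2.05 0 0" --pt "50 -5 2.05 0 0" --pt "50 -5 2.05 0 0" --pt "50 -5 2.05 0 0" --pt "50 0 0 0 0"

```text
t: 2.22
ee_pos: [0.3863, 0.0974, 0.2526]
eef_rot: [0.683, 0.73, -0.006, 0.003]
ft_force: [0.0, -0.3, -0.3]
grip_width: 0.496
```

```bash
python3 - <<'E'
from h import *
plan((.5658,-.2727,.25),96.1)
E
```

```text
t 2.23 pos [0.3863 0.0974 0.2526] ang 93.85 tilt 0.76 q6 9.4 F [ 0.  -0.3 -0.3] M [ 0.03 -0.05 -0.01] g 0.496
shift cm [-38.12  15.43   0.67] turn -2.25
```

Emit:
step_arm --pt "50 -5 2 0 0" --pt "50 -5 2 0 0" --pt "50 -5 2 0 0" --pt "50 -5 2 0 0" --pt "50 -5 2 0 0" --pt "50 -5 2 0 0" --pt "50 -5 2 0 0" --pt "50 -3 1.4 0 0" --pt "50 0 0 0 0"

```text
t: 3.35
ee_pos: [0.5734, -0.2696, 0.2512]
eef_rot: [0.678, 0.735, -0.004, -0.002]
ft_force: [-0.4, 0.2, -0.9]
grip_width: 0.498
```

```bash
python3 - <<'E'
from h import *
plan((.5658,-.2727,.05),96.1)
E
```

```text
t 3.35 pos [ 0.5734 -0.2696  0.2512] ang 94.56 tilt 0.48 q6 -30.5 F [-0.4  0.2 -0.9] M [ 0.01  0.   -0.06] g 0.498
shift cm [-0.2  -0.62 20.12] turn -1.54
```

Emit:
step_arm --pt "50 0 -0.6 5 -1.5" --pt "50 0 0 5 0" --pt "50 0 0 5 0" --pt "50 0 0 3 0" --pt "50 0 0 0 0"

```text
t: 3.98
ee_pos: [0.5665, -0.2603, 0.0671]
eef_rot: [0.666, 0.746, -0.003, -0.004]
ft_force: [0.3, 0.4, 0.3]
grip_width: 0.504
```

```bash
python3 - <<'E'
from h import *
im=optics.get_image('top'); sc=optics.get_image('scene')
plan((.5658,-.2727,.0295),96.1)
crop(sc,70,180,230,280,5,'pics/g1.png'); crop(im,315,150,445,255,6,'pics/g1t.png')
E
```

```text
t 4.08 pos [ 0.5685 -0.2617  0.0701] ang 96.49 tilt 0.2 q6 -32.0 F [ 0.3 -0.9  0.5] M [-0.    0.01 -0.02] g 0.498
shift cm [-1.05 -0.38  4.07] turn 0.39
```

View pics/g1.png

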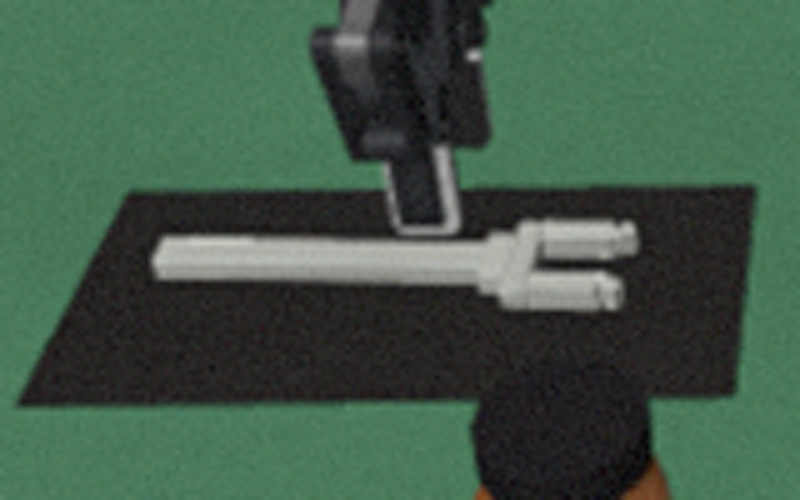

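View pics/g1t.png

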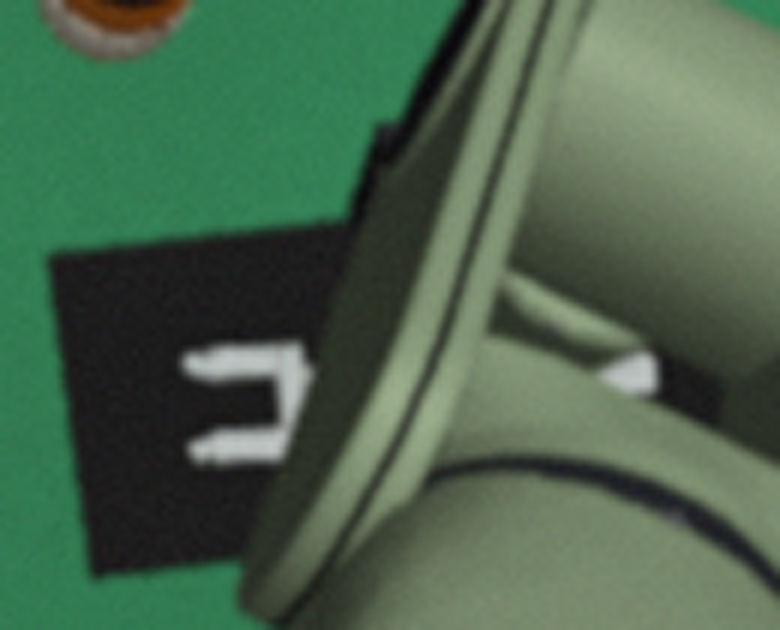

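```bash
python3 - <<'E'
from h import *
for P in [(.5475,-.262,.045),(.5685,-.262,.045),(.5895,-.262,.045),(.5685,-.262,.07)]: print(P,(proj('scene',P)-[70,180])*5)
sc=optics.get_image('scene'); crop(sc,70,80,270,230,4,'pics/g2.png')
E
```

```text
(0.5475, -0.262, 0.045) [[463.10513031 153.13950247]]
(0.5685, -0.262, 0.045) [[443.30860482 187.58482775]]
(0.5895, -0.262, 0.045) [[422.54856273 223.70664129]]
(0.5685, -0.262, 0.07) [[433.21596204 128.67659883]]
```

View pics/g2.png

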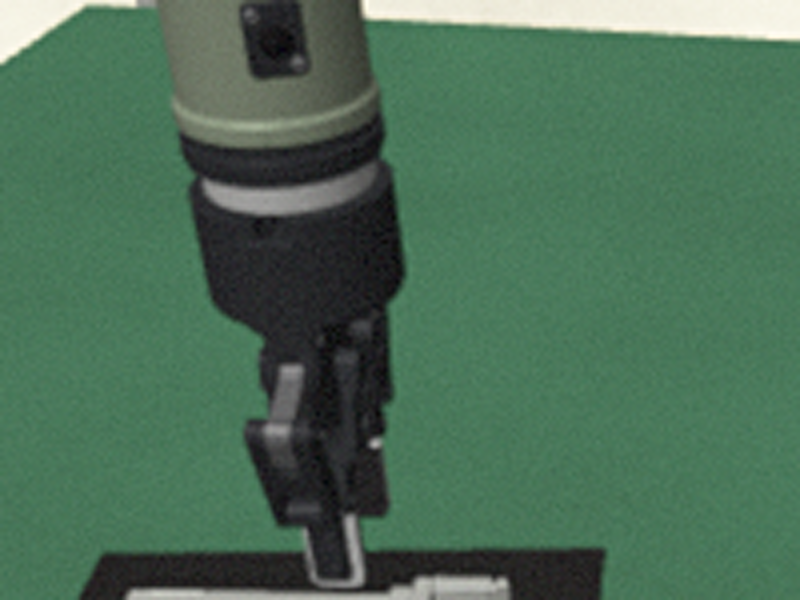

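Emit:
step_arm --pt "50 -1.0 -0.35 0 0.4" --pt "50 0 0 2 0" --pt "50 0 0 1 0" --pt "50 0 0 0 0"

```text
t: 4.62
ee_pos: [0.5698, -0.2762, 0.0468]
eef_rot: [0.669, 0.743, -0.0, 0.007]
ft_force: [0.9, 0.9, -0.7]
grip_width: 0.5
```

```bash
python3 - <<'E'
from h import *
plan((.5658,-.2727,.0295),96.1)
E
```

```text
t 4.62 pos [ 0.5698 -0.2762  0.0468] ang 96.01 tilt 0.76 q6 -32.6 F [ 0.9  0.9 -0.7] M [-0.02  0.04  0.02] g 0.5
shift cm [ 0.41 -0.38  1.72] turn -0.09
```

Emit:
step_arm --pt "50 0.4 -0.35 0.7 0" --pt "50 0 0 0 0" --pt "50 0 0 0 0"

```text
t: 5.0
ee_pos: [0.5664, -0.273, 0.0407]
eef_rot: [0.669, 0.743, 0.0, 0.008]
ft_force: [1.0, -0.1, -0.2]
grip_width: 0.501
```

```bash
python3 - <<'E'
from h import *
plan((.5658,-.2727,.0295),96.1)
E
```

```text
t 5.0 pos [ 0.5664 -0.273   0.0407] ang 95.99 tilt 0.9 q6 -32.5 F [ 1.  -0.1 -0.2] M [ 0.02 -0.   -0.01] g 0.501
shift cm [ 0.05 -0.06  1.12] turn -0.11
```

Emit:
step_arm --pt "50 0.05 -0.05 0.6 0" --pt "50 0 0 0.5 0" --pt "50 0 0 0 0"

```text
t: 5.38
ee_pos: [0.566, -0.2725, 0.0291]
eef_rot: [0.669, 0.743, 0.0, 0.008]
ft_force: [-0.0, -0.1, 0.4]
grip_width: 0.496
```

```bash
python3 - <<'E'
from h import *
plan((.5658,-.2727,.0295),96.1)
E
```

```text
t 5.38 pos [ 0.566  -0.2725  0.0291] ang 96.0 tilt 0.92 q6 -32.5 F [-0.  -0.1  0.4] M [-0.01  0.05  0.01] g 0.496
shift cm [-0.01 -0.03 -0.04] turn -0.1
```

Emit:
step_arm --pt "14 0 0 0 0" --pt "14 0 0 0 0" --pt "8 0 0 0 0" --pt "8 0 0 0 0" --pt "5 0 0 0 0" --pt "5 0 0 0 0" --squeeze 70

```text
t: 6.12
ee_pos: [0.5662, -0.2726, 0.0293]
eef_rot: [0.669, 0.743, 0.0, 0.008]
ft_force: [-0.1, -0.5, 0.4]
grip_width: 0.132
```

```bash
python3 - <<'E'
from h import *
plan((.5658,-.2727,.0295),96.1)
E
```

```text
t 6.12 pos [ 0.5662 -0.2726  0.0293] ang 96.0 tilt 0.93 q6 -32.5 F [-0.1 -0.5  0.4] M [0.01 0.06 0.02] g 0.132
shift cm [-0.01 -0.04 -0.02] turn -0.1
```

Emit:
step_arm --pt "5 0 0 0 0" --pt "5 0 0 -2 0" --pt "5 0 0 -4 0" --pt "5 0 0 -4 0" --pt "5 0 0 -4 0" --pt "5 0 0 0 0"

```text
t: 6.88
ee_pos: [0.5637, -0.2708, 0.1712]
eef_rot: [0.669, 0.743, -0.0, 0.006]
ft_force: [-0.2, 0.4, -1.0]
grip_width: 0.138
```

```bash
python3 - <<'E'
from h import *
sc=optics.get_image('scene'); crop(sc,50,80,250,230,4,'pics/g3.png')
plan((.55,.03,.16),77.85)
E
```

```text
t 6.92 pos [ 0.5624 -0.2701  0.1689] ang 96.0 tilt 0.44 q6 -32.5 F [-0.1 -0.4 -1.8] M [ 0.01  0.03 -0.01] g 0.14
shift cm [29.98  1.9   0.7 ] turn 18.15
```

View pics/g3.png

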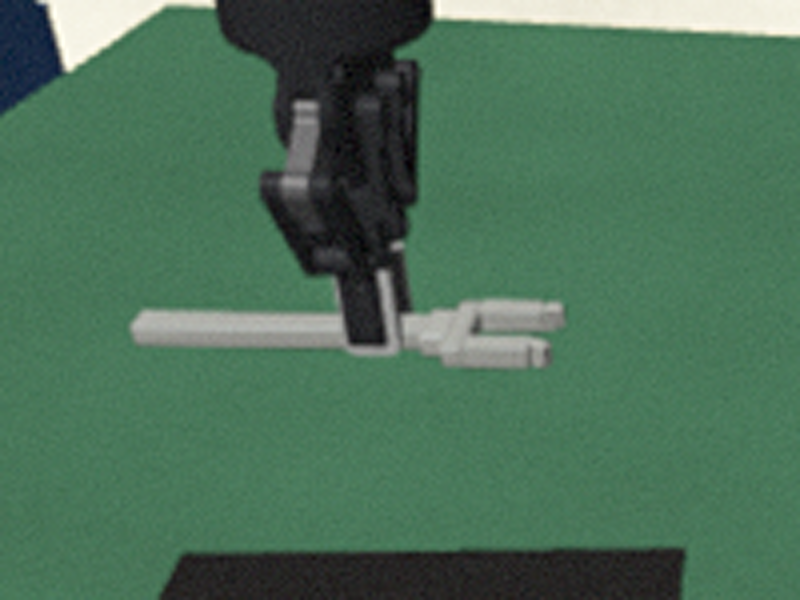

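Emit:
step_arm --pt "5 0 0 0 9" --pt "5 0 0 0 9" --pt "5 0 0 0 0"

```text
t: 7.3
ee_pos: [0.5595, -0.2687, 0.1631]
eef_rot: [0.78, 0.626, -0.002, -0.001]
ft_force: [-0.3, 0.2, -1.0]
grip_width: 0.136
```

```bash
python3 - <<'E'
from h import *
plan((.5455,.0451,.165),77.85)
E
```

```text
t 7.3 pos [ 0.5595 -0.2687  0.1631] ang 77.54 tilt 0.31 q6 -14.1 F [-0.3  0.2 -1. ] M [-0.04 -0.02 -0.  ] g 0.136
shift cm [30.34 -8.14 -0.23] turn -0.31
```

Emit:
step_arm --pt "5 4 -1.1 0 0" --pt "5 4 -1.1 0 0" --pt "5 4 -1.1 0 0" --pt "5 4 -1.1 0 0" --pt "5 4 -1.1 0 0" --pt "5 4 -1.1 0 0" --pt "5 3 -0.8 0 0" --pt "5 0 0 0 0" --pt "5 0 0 0 0"

```text
t: 8.43
ee_pos: [0.5378, 0.0188, 0.1521]
eef_rot: [0.772, 0.635, -0.009, -0.008]
ft_force: [0.7, 0.4, -1.4]
grip_width: 0.134
```

```bash
python3 - <<'E'
from h import *
plan((.5455,.0451,.165),77.85)
E
```

```text
t 8.43 pos [0.5378 0.0188 0.1521] ang 78.86 tilt 1.36 q6 11.8 F [ 0.7  0.4 -1.4] M [ 0.04 -0.03 -0.01] g 0.134
shift cm [ 2.72  0.22 -1.3 ] turn 1.01
```

Emit:
step_arm --pt "5 1.5 0.1 0 1" --pt "5 1.2 0.1 0 0" --pt "5 0 0 0 0" --pt "5 0 0 2 0" --pt "5 0 0 2 0" --pt "5 0 0 1 0" --pt "5 0 0 0 0"

```text
t: 9.3
ee_pos: [0.5445, 0.0403, 0.1]
eef_rot: [0.778, 0.628, -0.01, -0.007]
ft_force: [0.1, -0.6, -0.8]
grip_width: 0.14
```

```bash
python3 - <<'E'
from h import *
plan((.5455,.0451,.0625),77.85)
sc=optics.get_image('scene'); crop(sc,290,150,450,270,5,'pics/g4.png')
sc=optics.get_image('top'); crop(sc,150,150,310,270,5,'pics/g4t.png')
E
```

```text
t 9.3 pos [0.5445 0.0403 0.1   ] ang 77.8 tilt 1.4 q6 15.2 F [ 0.1 -0.6 -0.8] M [ 0.02 -0.05  0.04] g 0.14
shift cm [0.52 0.09 3.75] turn -0.05
```

View pics/g4.png

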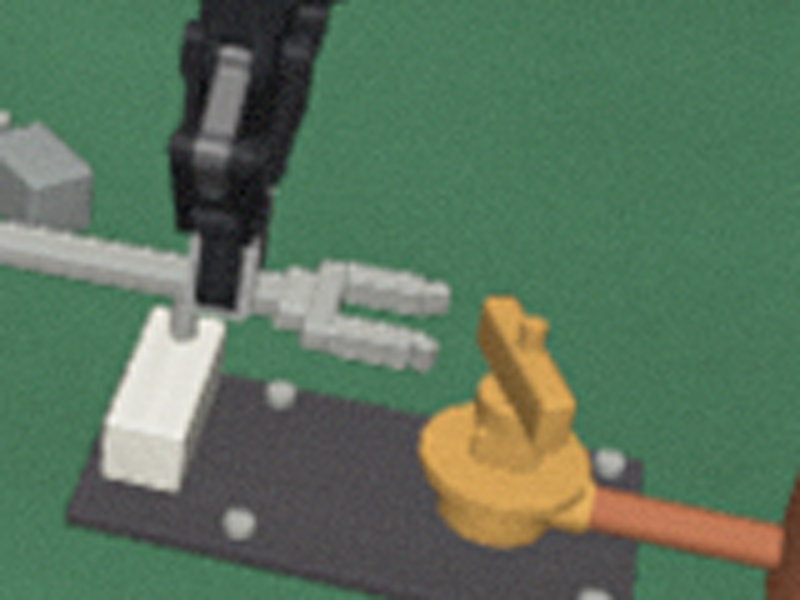

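View pics/g4t.png

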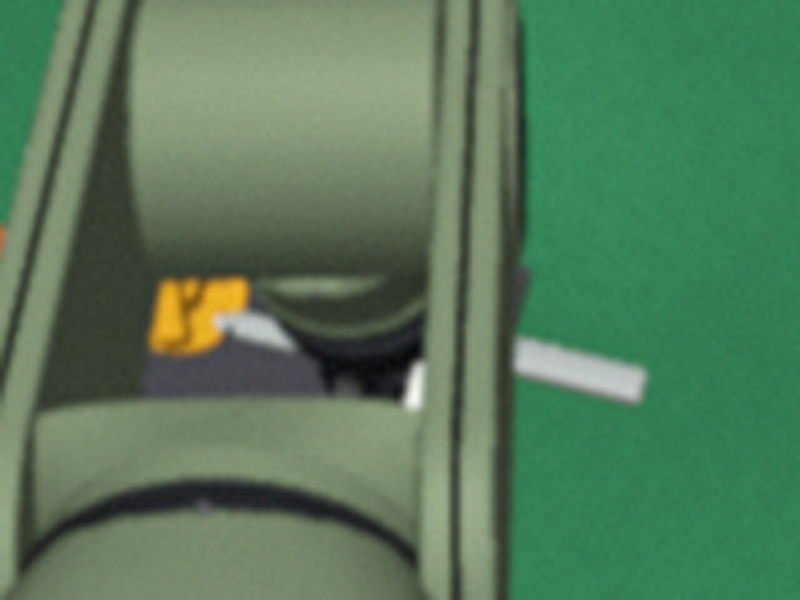

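```bash
python3 - <<'E'
from h import *
s=manip.observe();R=Ro.from_quat(s['eef_rot']).as_matrix()
# spanner x = tool x, spanner frame z up = -tool z, y = -tool y
g=s['ee_pos']+R[:,2]*0.0213  # plane of spanner middle (z .008 when TCP .0293)
for nm,x,y,z in [('tipR top',20,-15,5),('tipL',20,15,5),('tipRmid',20,-15,0),('tipLmid',20,15,0),('backR corner',-23,-20,5)]:
    P=g+R[:,0]*(x+52)/1000-R[:,1]*y/1000-R[:,2]*z/1000
    print(nm,P.round(4),((proj('scene',P)[0]-[290,150])*5).round(0))
E
```

```text
tipR top [0.5747 0.1077 0.0839] [441. 342.]
tipL [0.5454 0.114  0.0846] [452. 290.]
tipRmid [0.5746 0.1077 0.0789] [438. 354.]
tipLmid [0.5453 0.114  0.0796] [449. 302.]
backR corner [0.5705 0.0646 0.0841] [303. 324.]
```

Emit:
step_arm --pt "5 0.5 0.1 0 0" --pt "5 0 0 0 0" --pt "5 0 0 1.2 0" --pt "5 0 0 1.2 0" --pt "5 0 0 0 0" --pt "5 0 0 0 0"

```text
t: 10.15
ee_pos: [0.5475, 0.0456, 0.0763]
eef_rot: [0.778, 0.628, -0.008, -0.006]
ft_force: [-0.5, -0.2, -0.7]
grip_width: 0.14
```

```bash
python3 - <<'E'
from h import *
plan((.5455,.0451,.0625),77.85)
E
```

```text
t 10.15 pos [0.5475 0.0456 0.0763] ang 77.83 tilt 1.16 q6 15.7 F [-0.5 -0.2 -0.7] M [-0.01 -0.03 -0.01] g 0.14
shift cm [-0.08 -0.16  1.38] turn -0.02
```

Emit:
step_arm --pt "5 0 -0.15 0.6 0" --pt "5 0 0 0.6 0" --pt "5 0 0 0 0" --pt "5 0 0 0 0"

```text
t: 10.65
ee_pos: [0.5458, 0.0459, 0.0637]
eef_rot: [0.778, 0.628, -0.008, -0.006]
ft_force: [0.4, -0.4, -2.1]
grip_width: 0.137
```

```bash
python3 - <<'E'
from h import *
plan((.5455,.0451,.0625),77.85)
sc=optics.get_image('scene'); crop(sc,290,150,450,270,5,'pics/g5.png')
E
```

```text
t 10.65 pos [0.5458 0.0459 0.0637] ang 77.82 tilt 1.13 q6 15.7 F [ 0.4 -0.4 -2.1] M [-0.05 -0.04 -0.02] g 0.137
shift cm [-0.08 -0.02  0.12] turn -0.03
```

View pics/g5.png

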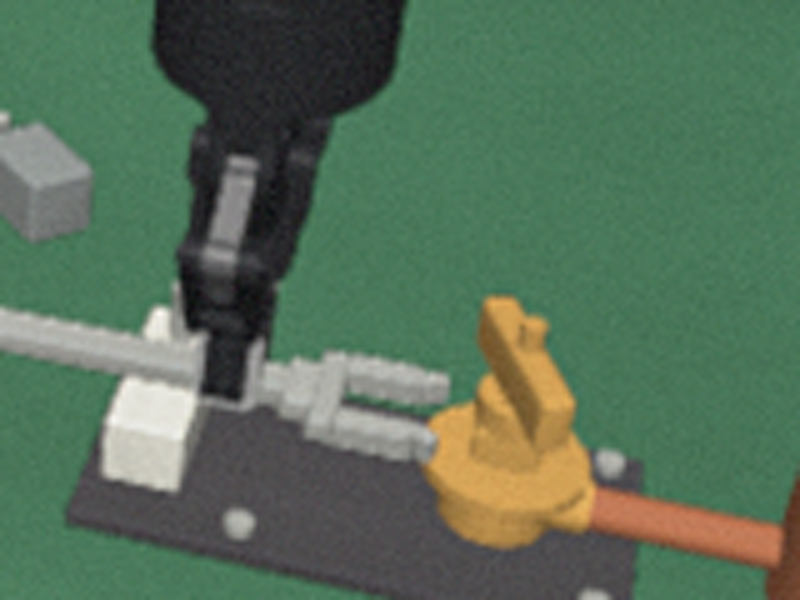

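Emit:
step_arm --pt "5 0.7 0 0.12 0" --pt "5 0.7 0 0 0" --pt "5 0 0 0 0" --pt "5 0 0 0 0"

```text
t: 11.2
ee_pos: [0.5494, 0.0609, 0.0628]
eef_rot: [0.778, 0.628, -0.007, -0.006]
ft_force: [0.3, -0.3, -1.6]
grip_width: 0.136
```

```bash
python3 - <<'E'
from h import *
o=np.array([.5653,.137]);a=np.radians(-12.15);u=np.array([-np.sin(a),np.cos(a)])
plan((*(o-u*.052),.062),77.85)
sc=optics.get_image('scene'); crop(sc,330,190,430,265,8,'pics/g6.png')
E
```

```text
t 11.2 pos [0.5494 0.0609 0.0628] ang 77.85 tilt 1.07 q6 17.2 F [ 0.3 -0.3 -1.6] M [ 0.04 -0.03 -0.02] g 0.136
shift cm [ 2.57 -0.04  0.07] turn -0.0
```

View pics/g6.png

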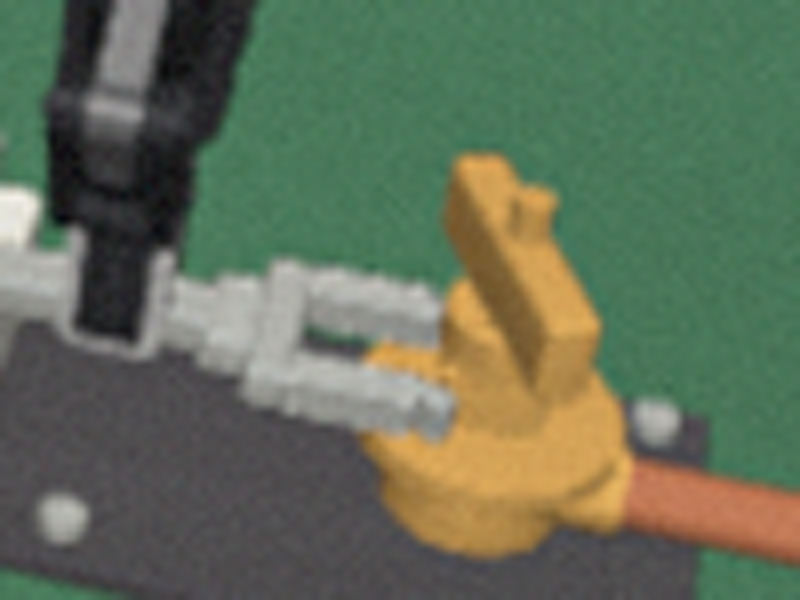

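Emit:
step_arm --pt "5 0.5 0 0.03 0" --pt "5 0.5 0 0 0" --pt "5 0.3 0 0 0" --pt "5 0 0 0 0"

```text
t: 11.75
ee_pos: [0.552, 0.0743, 0.0623]
eef_rot: [0.778, 0.628, -0.008, -0.006]
ft_force: [-0.1, -0.5, -1.0]
grip_width: 0.137
```

```bash
python3 - <<'E'
from h import *
o=np.array([.5653,.137]);a=np.radians(-12.15);u=np.array([-np.sin(a),np.cos(a)])
plan((*(o-u*.052),.062),77.85)
E
```

```text
t 11.75 pos [0.552  0.0743 0.0623] ang 77.83 tilt 1.11 q6 18.5 F [-0.1 -0.5 -1. ] M [0.03 0.05 0.  ] g 0.137
shift cm [ 1.21 -0.02  0.02] turn -0.02
```

Emit:
step_arm --pt "5 0.5 0 0 0" --pt "5 0.5 0 0 0" --pt "5 0.25 0 0 0" --pt "5 0 0 0 0"

```text
t: 12.25
ee_pos: [0.5548, 0.0875, 0.0622]
eef_rot: [0.778, 0.628, -0.008, -0.006]
ft_force: [0.4, 0.8, -1.4]
grip_width: 0.136
```

```bash
python3 - <<'E'
from h import *
o=np.array([.5653,.137]);a=np.radians(-12.15);u=np.array([-np.sin(a),np.cos(a)])
plan((*(o-u*.052),.061),77.85)
sc=optics.get_image('scene'); crop(sc,330,190,430,265,8,'pics/g7.png')
E
```

```text
t 12.25 pos [0.5548 0.0875 0.0622] ang 77.84 tilt 1.11 q6 19.8 F [ 0.4  0.8 -1.4] M [ 0.02 -0.   -0.01] g 0.136
shift cm [-0.14 -0.02  0.12] turn -0.01
```

View pics/g7.png

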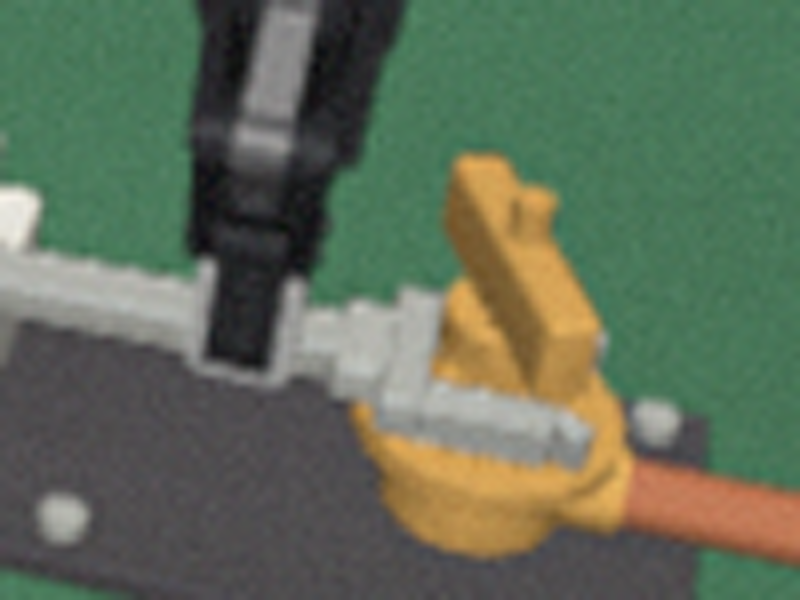

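Emit:
step_arm --pt "5 -0.1 0 0.1 0" --pt "5 0 0 0.05 0" --pt "5 0 0 0 0" --pt "16 0 0 0 0" --pt "20 0 0 0 0" --pt "30 0 0 0 0" --pt "40 0 0 0 0" --pt "40 0 0 0 0"

```text
t: 13.3
ee_pos: [0.5553, 0.0861, 0.0613]
eef_rot: [0.778, 0.628, -0.007, -0.005]
ft_force: [-0.3, 1.0, 0.3]
grip_width: 0.397
```

```bash
python3 - <<'E'
from h import *
o=np.array([.5653,.137]);a=np.radians(-12.15);u=np.array([-np.sin(a),np.cos(a)])
plan((*(o-u*.052),.061),77.85)
sc=optics.get_image('scene'); crop(sc,290,170,430,275,5,'pics/g8.png')
E
```

```text
t 13.3 pos [0.5553 0.0861 0.0613] ang 77.79 tilt 1.0 q6 19.7 F [-0.3  1.   0.3] M [0.03 0.04 0.08] g 0.397
shift cm [-0.01 -0.09  0.03] turn -0.06
```

View pics/g8.png

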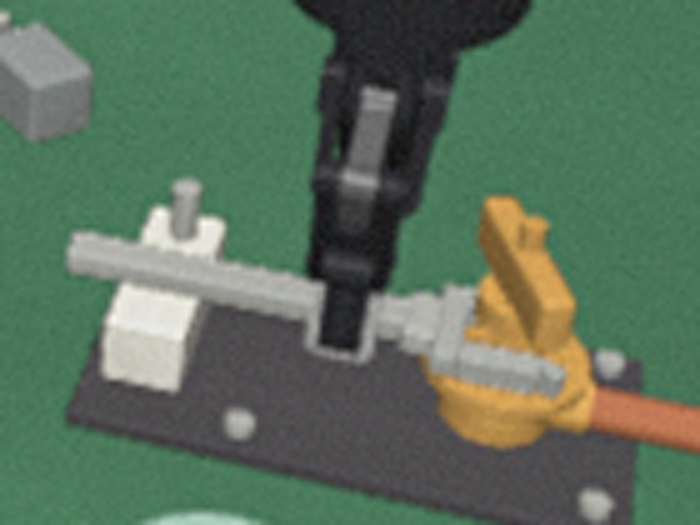

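Emit:
step_arm --pt "40 0 0 -1 0" --pt "40 0 0 -3 0" --pt "40 0 0 -4 0" --pt "40 0 0 -4 0" --pt "40 0 0 -1 0" --pt "40 0 0 0 0"

```text
t: 14.1
ee_pos: [0.5573, 0.0861, 0.1969]
eef_rot: [0.778, 0.628, -0.007, -0.005]
ft_force: [0.5, -0.5, -0.1]
grip_width: 0.399
```

```bash
python3 - <<'E'
from h import *
t=lambda p,o,s:(np.array(p,float)+.5)/s-.5+o
P=ray('scene',t([(500,77),(556,182)],np.array([290,195]),5),.0785)[:,:2];print(P,np.degrees(np.arctan2(*(P[0]-P[1])[::-1])),np.linalg.norm(P[0]-P[1]),P.mean(0))
plan((.5653,.137,.2),194.1)
sc=optics.get_image('scene'); crop(sc,290,170,430,275,5,'pics/g9.png')
E
```

```text
[[0.54036176 0.13056532]
 [0.59598225 0.14110611]] -169.26898369683985 0.056610485079221215 [0.568172   0.13583571]
t 14.1 pos [0.5573 0.0861 0.1969] ang 77.79 tilt 0.98 q6 19.7 F [ 0.5 -0.5 -0.1] M [ 0.06  0.   -0.02] g 0.399
shift cm [ 5.14 -0.3  -0.32] turn -116.31
```

View pics/g9.png

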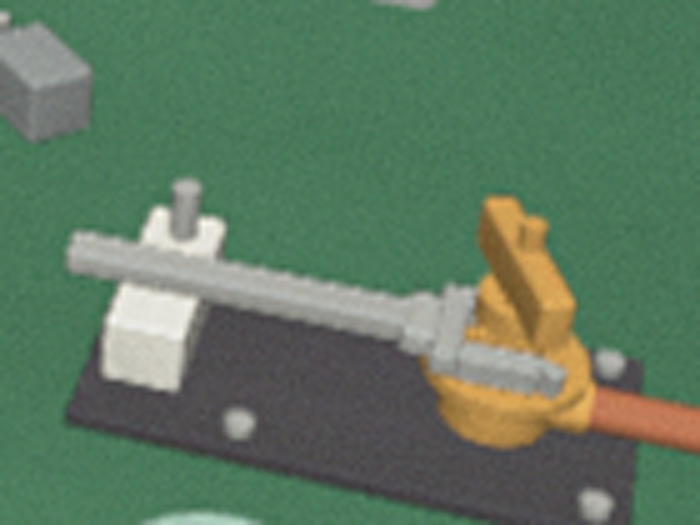

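```bash
python3 - <<'E'
from h import *
for z in (.0585,.0785,.085): print(z,(proj('scene',(.5653,.137,z))[0]-[290,195])*5,(proj('top',(.5653,.137,z))[0]-[150,170])*6)
s=cv2.imread('pics/scene0.png'); crop(s,375,200,420,245,14,'pics/n1.png')
E
```

```text
0.0585 [516.52250053 169.73036776] [202.39895043 210.66945923]
0.0785 [527.55401621 120.6915732 ] [191.35767965 200.8300033 ]
0.085 [531.21904102 104.39930622] [187.66841495 197.54230589]
```

View pics/n1.png

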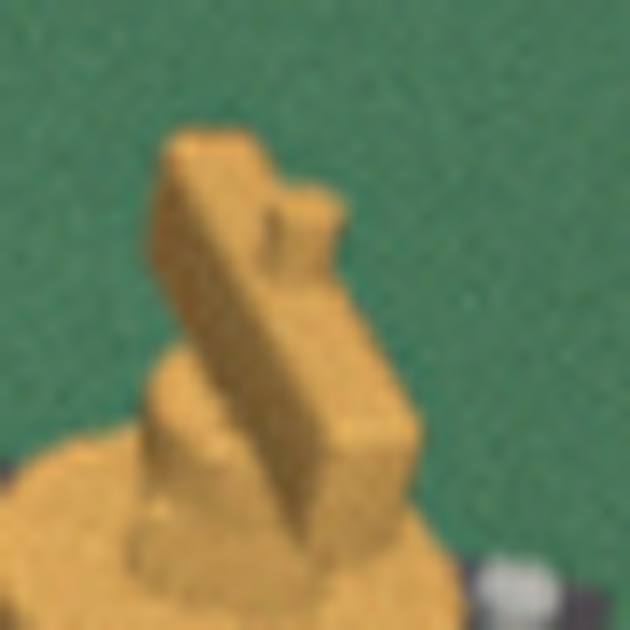

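Emit:
step_arm --pt "60 1 0 0 -10" --pt "60 0 0 0 -10" --pt "60 0 0 0 -10" --pt "60 0 0 0 -10" --pt "60 0 0 0 -10" --pt "60 0 0 0 -10" --pt "60 0 0 0 -10" --pt "60 0 0 0 -10" --pt "60 0 0 0 -10" --pt "60 0 0 0 -10"

```text
t: 15.4
ee_pos: [0.5495, 0.0947, 0.1763]
eef_rot: [-0.01, 1.0, -0.003, -0.028]
ft_force: [-1.2, 0.5, 0.2]
grip_width: 0.6
```

```bash
python3 - <<'E'
from h import *
plan((.5653,.137,.16),192.5)
E
```

```text
t 15.4 pos [0.5495 0.0947 0.1763] ang -178.88 tilt 3.24 q6 -82.7 F [-1.2  0.5  0.2] M [-0.01 -0.07  0.05] g 0.6
shift cm [-1.75  4.2   1.51] turn -11.38
```

Emit:
step_arm --pt "60 0 0 0 -4" --pt "60 0 0 0 -4" --pt "60 0 0 0 -3" --pt "60 -0.9 2 0 0" --pt "60 -0.8 2 0 0" --pt "60 0 0 0 0" --pt "60 0 0 0 0"

```text
t: 16.27
ee_pos: [0.5531, 0.1404, 0.1652]
eef_rot: [-0.109, 0.993, -0.0, -0.038]
ft_force: [-0.5, 0.1, -0.0]
grip_width: 0.599
```

```bash
python3 - <<'E'
from h import *
plan((.5653,.137,.16),192.5)
print(manip.observe()['eef_rot'].round(4),manip.observe()['joint_positions'].round(3))
sc=optics.get_image('scene'); crop(sc,330,120,430,245,5,'pics/n2.png')
E
```

```text
t 16.27 pos [0.5531 0.1404 0.1652] ang -167.44 tilt 4.34 q6 -89.9 F [-0.5  0.1 -0. ] M [-0.02 -0.02  0.  ] g 0.599
shift cm [-1.15 -0.6   0.43] turn 0.06
[-1.092e-01  9.933e-01 -5.000e-04 -3.790e-02] [ 0.224  0.417  1.658  0.008  1.142 -1.569]
```

View pics/n2.png

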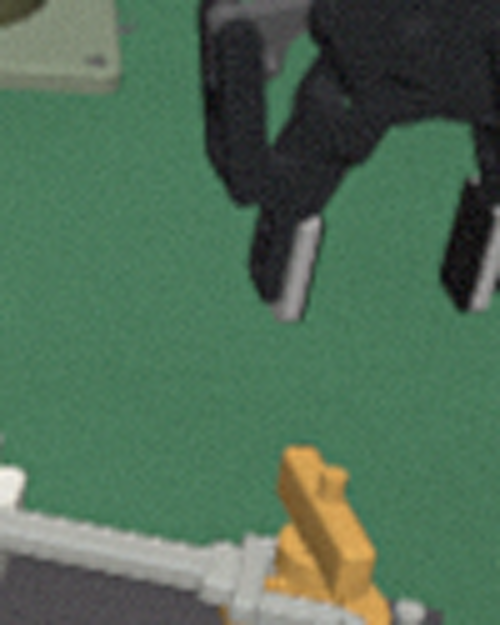

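Emit:
step_arm --pt "60 -0.5 -0.3 -0.3 5" --pt "60 -0.5 -0.3 -0.3 5" --pt "60 0 0 0 5" --pt "60 0 0 0 5" --pt "60 0 0 0 0"

```text
t: 16.95
ee_pos: [0.5644, 0.1338, 0.1714]
eef_rot: [0.072, 0.997, -0.008, -0.037]
ft_force: [-0.6, 0.8, -0.1]
grip_width: 0.596
```

```bash
python3 - <<'E'
from h import *
plan((.5653,.137,.16),192.5)
print(manip.observe()['eef_rot'].round(4),manip.observe()['joint_positions'].round(3))
E
```

```text
t 16.95 pos [0.5644 0.1338 0.1714] ang 171.73 tilt 4.31 q6 -69.9 F [-0.6  0.8 -0.1] M [0.02 0.08 0.02] g 0.596
shift cm [-0.13  0.35  1.13] turn -20.77
[ 0.0717  0.9967 -0.0075 -0.0368] [ 0.21   0.425  1.628  0.007  1.164 -1.22 ]
```

Emit:
step_arm --pt "60 0 0 -5 0" --pt "60 0 0 -5 0" --pt "60 0 0 -5 0" --pt "60 0 0 0 0"

```text
t: 17.45
ee_pos: [0.5753, 0.134, 0.325]
eef_rot: [0.069, 0.997, -0.008, -0.038]
ft_force: [0.0, 0.5, -1.2]
grip_width: 0.6
```

```bash
python3 - <<'E'
from h import *
plan((.5653,.137,.16),192.5)
print(manip.observe()['eef_rot'].round(4),manip.observe()['joint_positions'].round(3))
E
```

```text
t 17.45 pos [0.5753 0.134  0.325 ] ang 171.99 tilt 4.41 q6 -70.2 F [ 0.   0.5 -1.2] M [-0.   -0.06 -0.01] g 0.6
shift cm [-0.19  0.5  16.52] turn -20.51
[ 0.0694  0.9968 -0.0079 -0.0377] [ 0.207  0.35   1.351  0.005  1.518 -1.226]
```

Emit:
step_arm --pt "60 0 0 2 10" --pt "60 0 0 2 10" --pt "60 0 0 2 10" --pt "60 0 0 2 10" --pt "60 0 0 0 0"

```text
t: 18.08
ee_pos: [0.5667, 0.1315, 0.2399]
eef_rot: [0.413, 0.91, -0.022, -0.034]
ft_force: [0.7, 0.2, 1.2]
grip_width: 0.599
```

```bash
python3 - <<'E'
from h import *
plan((.5653,.137,.16),192.5)
print(manip.observe()['eef_rot'].round(4),manip.observe()['joint_positions'].round(3))
E
```

```text
t 18.07 pos [0.5667 0.1315 0.2399] ang 131.02 tilt 4.69 q6 -29.4 F [0.7 0.2 1.2] M [-0.   -0.02 -0.04] g 0.599
shift cm [0.15 0.8  7.97] turn -61.48
[ 0.4135  0.9096 -0.0221 -0.0344] [ 0.206  0.379  1.519  0.005  1.325 -0.513]
```

Emit:
step_arm --pt "60 0 0 0 -8" --pt "60 0 0 0 -8" --pt "60 0 0 0 -8" --pt "60 0 0 0 -8" --pt "60 0 0 0 -8" --pt "60 0 0 0 -8" --pt "60 0 0 0 -8" --pt "60 0 0 0 -6" --pt "60 0 0 0 0"

```text
t: 19.2
ee_pos: [0.5682, 0.1308, 0.2445]
eef_rot: [-0.148, 0.988, 0.0, -0.038]
ft_force: [-0.6, 0.1, -0.5]
grip_width: 0.607
```

```bash
python3 - <<'E'
from h import *
plan((.5667,.1373,.12),192.5)
print(manip.observe()['eef_rot'].round(4),manip.observe()['joint_positions'].round(3))
E
```

```text
t 19.2 pos [0.5682 0.1308 0.2445] ang -162.9 tilt 4.35 q6 -95.4 F [-0.6  0.1 -0.5] M [ 0.03 -0.01 -0.02] g 0.607
shift cm [-0.99  0.53 12.42] turn 4.6
[-1.484e-01  9.882e-01  1.000e-04 -3.800e-02] [ 0.204  0.375  1.513  0.005  1.329 -1.666]
```

Emit:
step_arm --pt "50 -0.5 0.3 3 4" --pt "45 -0.5 0.2 3 0" --pt "45 0 0 3 0" --pt "45 0 0 2 0" --pt "45 0 0 0 0"

```text
t: 19.82
ee_pos: [0.5702, 0.1372, 0.1338]
eef_rot: [-0.113, 0.993, -0.001, -0.035]
ft_force: [-1.3, 0.1, -0.8]
grip_width: 0.451
```

```bash
python3 - <<'E'
from h import *
plan((.5667,.1373,.088),192.5)
print(manip.observe()['eef_rot'].round(4))
sc=optics.get_image('scene'); crop(sc,330,120,430,245,5,'pics/n3.png')
E
```

```text
t 19.82 pos [0.5702 0.1372 0.1338] ang -166.99 tilt 4.03 q6 -90.9 F [-1.3  0.1 -0.8] M [ 0.04 -0.05 -0.03] g 0.451
shift cm [0.02 0.06 4.6 ] turn 0.51
[-0.1131  0.993  -0.001  -0.0351]
```

View pics/n3.png

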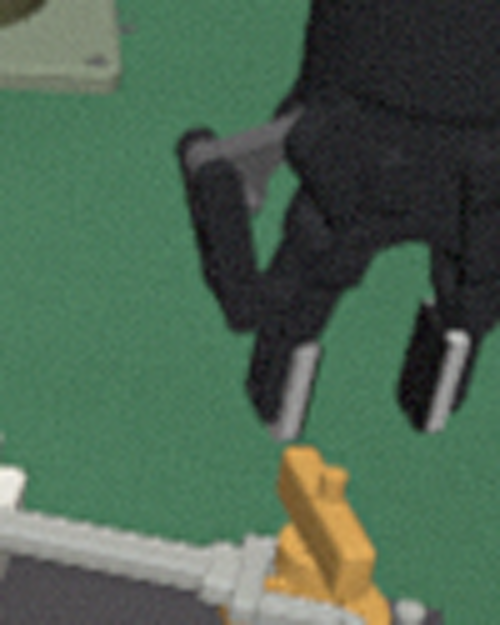

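Emit:
step_arm --pt "45 0 0.05 2 0.5" --pt "45 0 0 1.5 0" --pt "45 0 0 0.5 0" --pt "45 0 0 0 0" --pt "45 0 0 0 0"

```text
t: 20.5
ee_pos: [0.572, 0.1381, 0.0989]
eef_rot: [-0.109, 0.994, -0.0, -0.029]
ft_force: [0.0, -0.4, 0.3]
grip_width: 0.454
```

```bash
python3 - <<'E'
from h import *
plan((.5667,.1373,.088),192.5)
print(manip.observe()['eef_rot'].round(4))
sc=optics.get_image('scene'); crop(sc,330,150,430,245,6,'pics/n4.png')
E
```

```text
t 20.5 pos [0.572  0.1381 0.0989] ang -167.48 tilt 3.31 q6 -90.4 F [ 0.  -0.4  0.3] M [ 0.02 -0.07 -0.02] g 0.454
shift cm [0.47 0.03 1.12] turn 0.02
[-1.089e-01  9.936e-01 -5.000e-04 -2.880e-02]
```

View pics/n4.png

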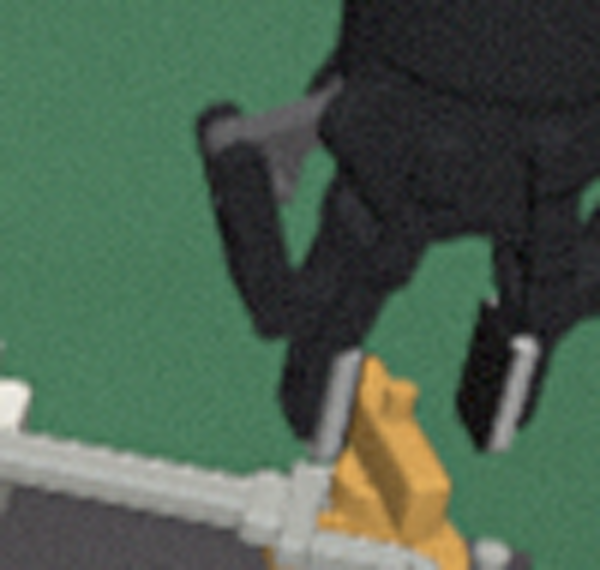

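Emit:
step_arm --pt "45 0.4 0.03 0.5 0" --pt "45 0.05 0 0.5 0" --pt "45 0 0 0 0" --pt "20 0 0 0 0" --pt "20 0 0 0 0" --pt "20 0 0 0 0" --squeeze 80

```text
t: 21.3
ee_pos: [0.5669, 0.1374, 0.0891]
eef_rot: [-0.109, 0.994, -0.0, -0.028]
ft_force: [0.5, 0.3, -0.1]
grip_width: 0.202
```

```bash
python3 - <<'E'
from h import *
plan((.5665,.1373,.088),192.5)
print(manip.observe()['eef_rot'].round(4))
sc=optics.get_image('scene'); crop(sc,330,150,430,245,6,'pics/n5.png')
E
```

```text
t 21.3 pos [0.5669 0.1374 0.0891] ang -167.48 tilt 3.24 q6 -90.4 F [ 0.5  0.3 -0.1] M [0.08 0.   0.03] g 0.202
shift cm [ 0.03 -0.    0.12] turn 0.02
[-1.089e-01  9.936e-01 -5.000e-04 -2.830e-02]
```

View pics/n5.png

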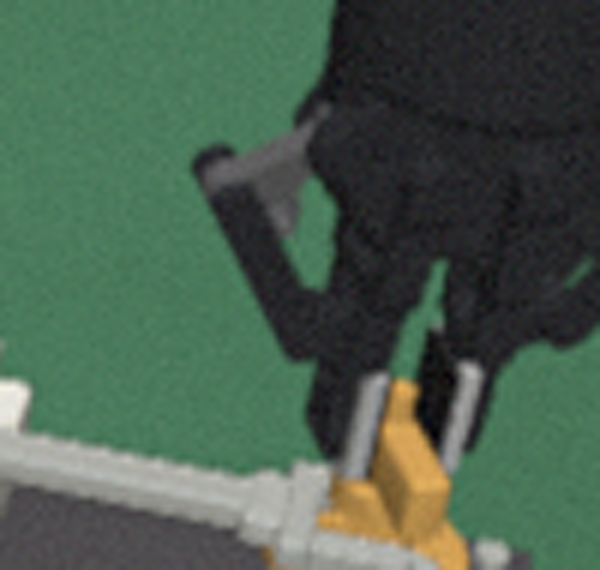

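Emit:
step_arm --pt "20 0 0 0 6" --pt "20 0 0 0 6" --pt "20 0 0 0 6" --pt "20 0 0 0 6" --pt "20 0 0 0 6" --pt "20 0 0 0 0"

```text
t: 22.1
ee_pos: [0.5666, 0.1379, 0.0893]
eef_rot: [0.159, 0.987, -0.008, -0.027]
ft_force: [-0.9, 0.2, -0.7]
grip_width: 0.204
```

```bash
python3 - <<'E'
from h import *
plan((.5665,.1373,.088),192.5)
print(manip.observe()['eef_rot'].round(4))
sc=optics.get_image('scene'); crop(sc,300,150,430,245,6,'pics/n6.png')
E
```

```text
t 22.1 pos [0.5666 0.1379 0.0893] ang 161.65 tilt 3.27 q6 -59.5 F [-0.9  0.2 -0.7] M [ 0.01 -0.02  0.11] g 0.204
shift cm [-0.02 -0.05  0.13] turn -30.85
[ 0.1591  0.9868 -0.0078 -0.0275]
```

View pics/n6.png

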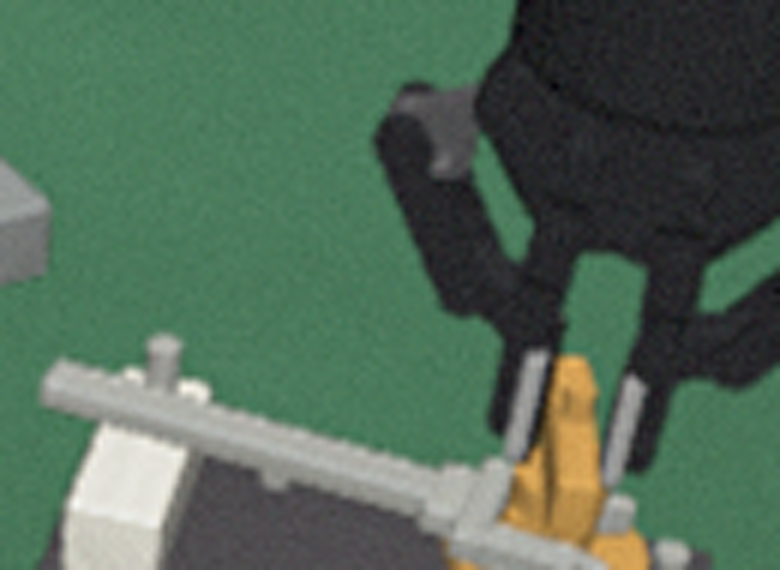

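Emit:
step_arm --pt "20 0 0 0 6" --pt "20 0 0 0 6" --pt "20 0 0 0 6" --pt "20 0 0 0 6" --pt "20 0 0 0 6" --pt "20 0 0 0 6" --pt "20 0 0 0 0"

```text
t: 23.02
ee_pos: [0.5664, 0.1376, 0.0893]
eef_rot: [0.459, 0.888, -0.016, -0.024]
ft_force: [-0.3, -0.3, 0.1]
grip_width: 0.2
```

```bash
python3 - <<'E'
from h import *
plan((.5665,.1373,.088),192.5)
print(manip.observe()['eef_rot'].round(4))
sc=optics.get_image('scene'); crop(sc,300,150,430,275,6,'pics/n7.png')
E
```

```text
t 23.02 pos [0.5664 0.1376 0.0893] ang 125.35 tilt 3.3 q6 -23.2 F [-0.3 -0.3  0.1] M [ 0.02 -0.05  0.08] g 0.2
shift cm [-0.03 -0.    0.13] turn -67.15
[ 0.4586  0.8882 -0.0165 -0.0236]
```

View pics/n7.png

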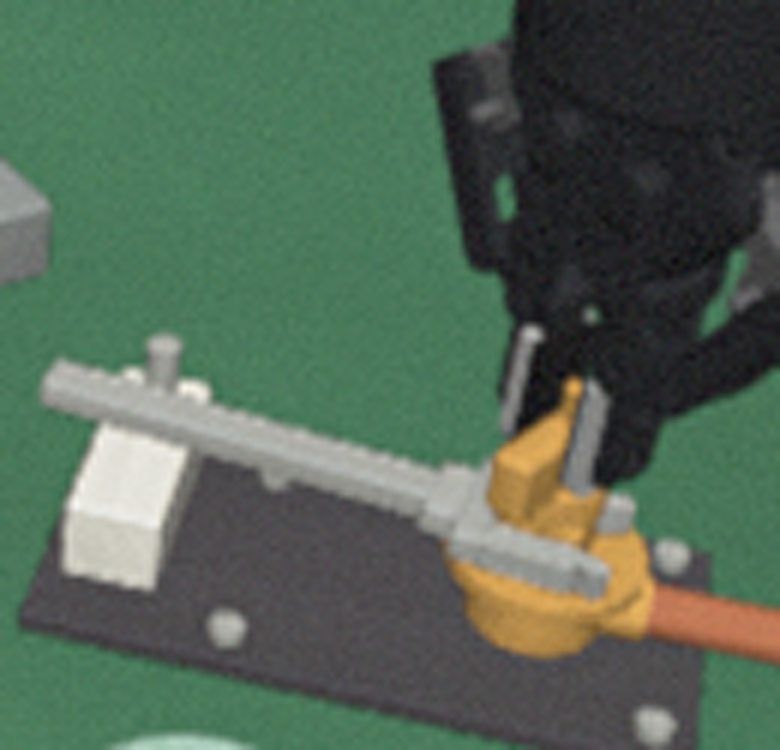

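Emit:
step_arm --pt "20 0 0 0 6" --pt "20 0 0 0 6" --pt "20 0 0 0 6" --pt "20 0 0 0 6" --pt "20 0 0 0 6" --pt "20 0 0 0 6" --pt "20 0 0 0 6" --pt "20 0 0 0 0"

```text
t: 24.08
ee_pos: [0.566, 0.1373, 0.0894]
eef_rot: [0.747, 0.664, -0.024, -0.016]
ft_force: [0.1, -1.6, 0.0]
grip_width: 0.2
```

```bash
python3 - <<'E'
from h import *
plan((.5665,.1373,.088),71.6)
print(manip.observe()['eef_rot'].round(4))
sc=optics.get_image('scene'); crop(sc,300,150,430,275,6,'pics/n8.png')
E
```

```text
t 24.07 pos [0.566  0.1373 0.0894] ang 83.28 tilt 3.36 q6 18.9 F [ 0.1 -1.6  0. ] M [-0.01 -0.01  0.07] g 0.2
shift cm [0.01 0.06 0.13] turn 11.68
[ 0.7471  0.664  -0.0245 -0.0162]
```

View pics/n8.png

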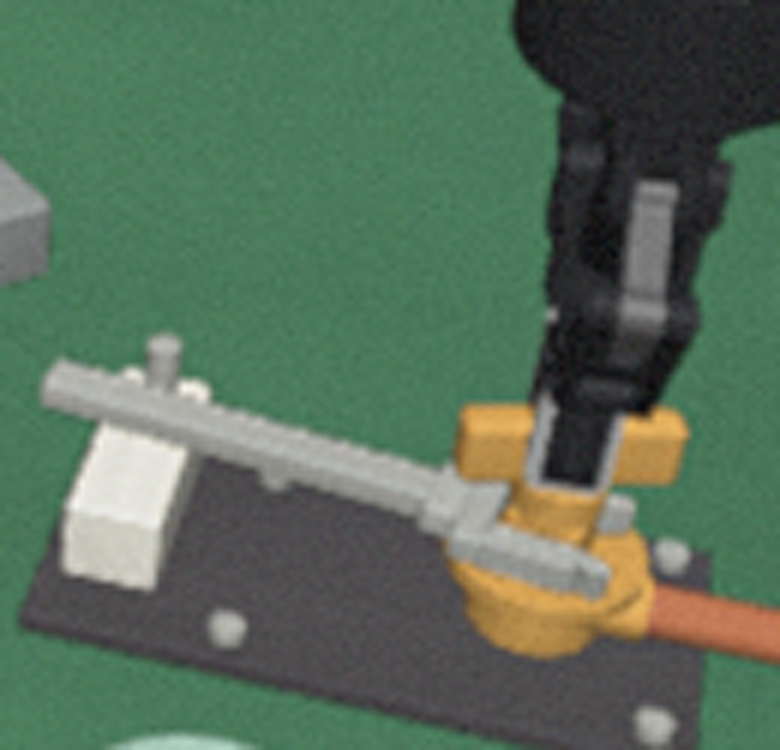

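Emit:
step_arm --pt "20 0 0 0 5" --pt "20 0 0 0 5" --pt "20 0 0 0 5" --pt "20 0 0 0 3" --squeeze 120

```text
t: 24.62
ee_pos: [0.5658, 0.1373, 0.0894]
eef_rot: [0.841, 0.54, -0.027, -0.012]
ft_force: [-1.4, -1.4, -1.1]
grip_width: 0.197
```

```bash
python3 - <<'E'
from h import *
plan((.5665,.1373,.088),71.6)
sc=optics.get_image('scene'); crop(sc,300,150,430,275,6,'pics/n9.png')
E
```

```text
t 24.62 pos [0.5658 0.1373 0.0894] ang 65.39 tilt 3.38 q6 36.8 F [-1.4 -1.4 -1.1] M [ 0.12 -0.04  0.14] g 0.197
shift cm [0.03 0.07 0.14] turn -6.21
```

View pics/n9.png

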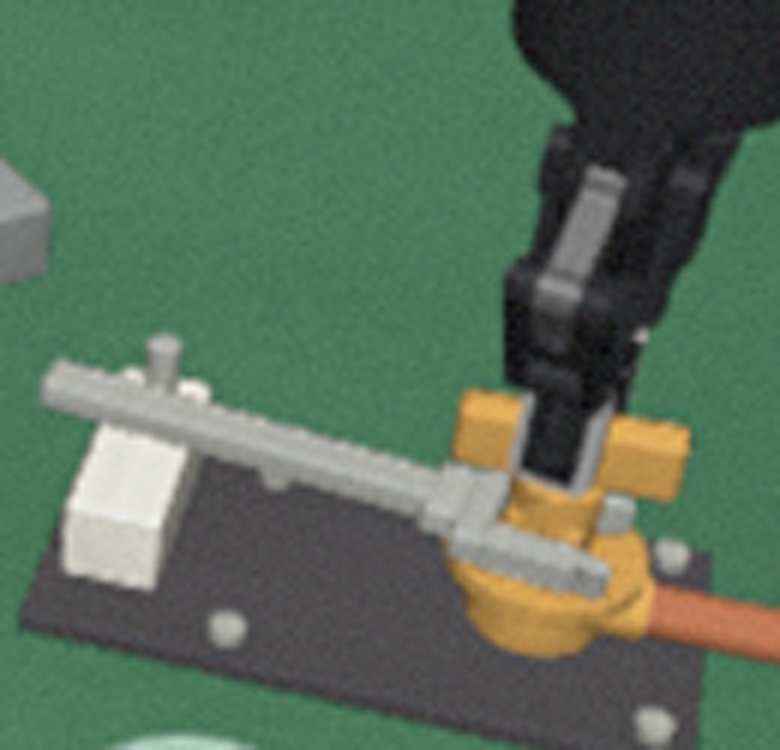

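Emit:
step_arm --pt "20 0 0 0 4" --pt "20 0 0 0 4"

```text
t: 24.92
ee_pos: [0.5658, 0.1374, 0.0895]
eef_rot: [0.877, 0.48, -0.028, -0.011]
ft_force: [-0.5, 0.1, 0.9]
grip_width: 0.199
```

```bash
python3 - <<'E'
from h import *
plan((.5665,.1373,.088),71.6)
E
```

```text
t 24.93 pos [0.5658 0.1374 0.0895] ang 57.44 tilt 3.39 q6 44.8 F [-0.5  0.1  0.9] M [0.11 0.02 0.28] g 0.199
shift cm [0.04 0.07 0.14] turn -14.16
```

Emit:
step_arm --pt "20 0 0 0 4"

```text
t: 25.05
ee_pos: [0.5658, 0.1374, 0.0895]
eef_rot: [0.893, 0.45, -0.028, -0.01]
ft_force: [0.5, 0.8, -0.0]
grip_width: 0.201
```

```bash
python3 - <<'E'
from h import *
plan((.5665,.1373,.088),71.6)
sc=optics.get_image('scene'); crop(sc,300,150,430,275,6,'pics/n10.png')
E
```

```text
t 25.05 pos [0.5658 0.1374 0.0895] ang 53.54 tilt 3.38 q6 48.7 F [ 0.5  0.8 -0. ] M [ 0.23 -0.02  0.64] g 0.201
shift cm [0.04 0.07 0.14] turn -18.06
```

View pics/n10.png

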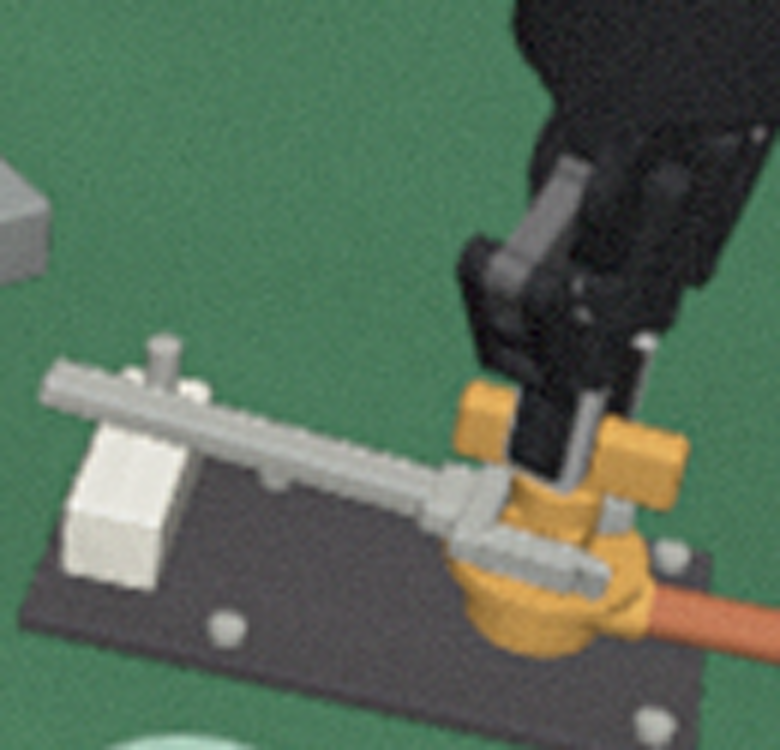

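Emit:
step_arm --pt "20 0 0 0 2" --pt "20 0 0 0 2"

```text
t: 25.35
ee_pos: [0.5658, 0.1375, 0.0895]
eef_rot: [0.907, 0.419, -0.028, -0.008]
ft_force: [-0.9, -0.5, 0.2]
grip_width: 0.2
```

```bash
python3 - <<'E'
from h import *
plan((.5665,.1373,.088),71.6)
E
```

```text
t 25.35 pos [0.5658 0.1375 0.0895] ang 49.65 tilt 3.36 q6 52.6 F [-0.9 -0.5  0.2] M [ 0.29 -0.05  1.  ] g 0.2
shift cm [0.03 0.07 0.15] turn -21.95
```

Emit:
step_arm --pt "20 0 0 0 0" --pt "20 0 0 0 1" --pt "20 0 0 0 0" --pt "20 0 0 0 0"

```text
t: 25.85
ee_pos: [0.5658, 0.1376, 0.0895]
eef_rot: [0.91, 0.413, -0.028, -0.008]
ft_force: [-0.8, 0.1, -0.2]
grip_width: 0.202
```

```bash
python3 - <<'E'
from h import *
sc=optics.get_image('scene'); crop(sc,370,200,430,260,12,'pics/n11.png')
sc=optics.get_image('top'); crop(sc,140,160,260,250,6,'pics/n11t.png')
plan((.5665,.1373,.088),71.6)
E
```

```text
t 25.95 pos [0.5658 0.1375 0.0895] ang 48.81 tilt 3.36 q6 53.5 F [-0.9 -0.1 -0.8] M [0.34 0.   1.06] g 0.201
shift cm [0.03 0.07 0.15] turn -22.79
```

View pics/n11.png

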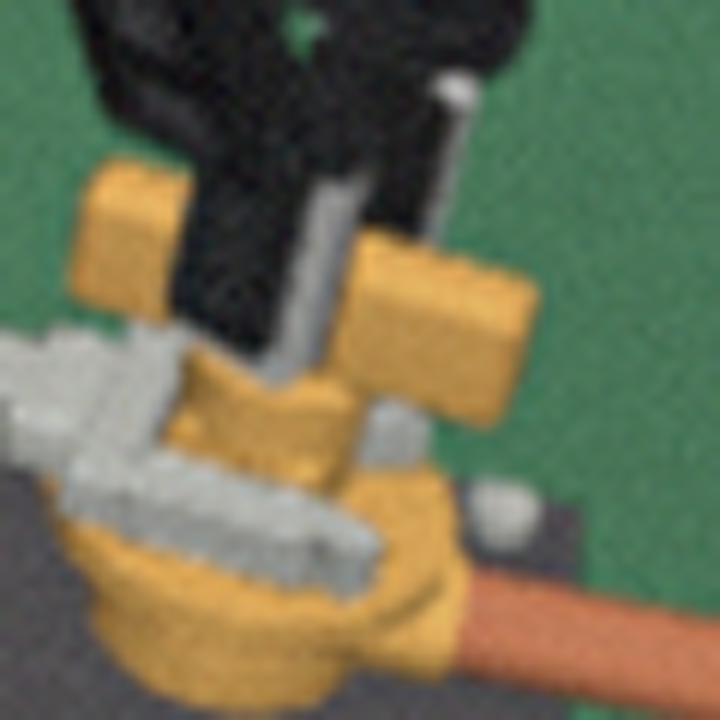

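View pics/n11t.png

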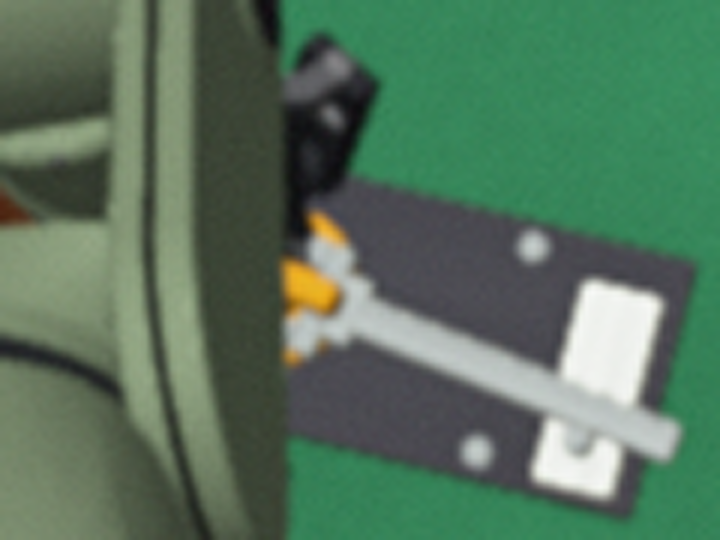

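```bash
python3 - <<'E'
from h import *
t=lambda p,o,s:(np.array(p,float)+.5)/s-.5+o
P=ray('scene',t([(84,190),(525,305)],np.array([370,200]),12),.0785)[:,:2]
a=np.degrees(np.arctan2(*(P[1]-P[0])[::-1]));print(P,a,np.linalg.norm(P[0]-P[1]))
P=ray('scene',t([(110,160),(540,282)],np.array([370,200]),12),.0785)[:,:2]
a=np.degrees(np.arctan2(*(P[1]-P[0])[::-1]));print(P,a,np.linalg.norm(P[0]-P[1]))
# spanner handle dir in top: z=.044
P=ray('top',t([(372,312),(664,440)],np.array([140,160]),6),.044)[:,:2]
a=np.degrees(np.arctan2(*(P[0]-P[1])[::-1]));print('spanner',P,a, 'cw rel station',np.radians(77.85-a))
E
```

```text
[[0.55884269 0.10751132]
 [0.57743605 0.16299906]] 71.47453209469238 0.05852009837429416
[[0.55119848 0.11172017]
 [0.57197316 0.16582372]] 68.99421078203979 0.05795500030212158
spanner [[5.55400509e-01 1.02427595e-01]
 [5.14622410e-01 5.53130929e-04]] 68.18486453789997 cw rel station 0.16868843646490905
```

Emit:
step_arm --pt "20 0 0 0 -4" --pt "20 0 0 0 -6" --pt "20 0 0 0 -4" --pt "30 0 0 0 0" --pt "45 0 0 0 0" --pt "45 0 0 0 0" --pt "45 0 0 -2 0" --pt "45 0 0 -3 0" --pt "45 0 0 -3 0" --pt "45 0 0 0 0"

```text
t: 27.2
ee_pos: [0.5704, 0.1379, 0.1707]
eef_rot: [0.857, 0.515, -0.028, -0.013]
ft_force: [-0.1, -0.5, 0.1]
grip_width: 0.452
```

```bash
python3 - <<'E'
from h import *
sc=optics.get_image('scene'); crop(sc,300,150,430,275,6,'pics/n12.png')
sc=optics.get_image('top'); crop(sc,140,160,260,250,6,'pics/n12t.png')
plan((.5665,.1373,.088),68)
E
```

```text
t 27.3 pos [0.5686 0.1374 0.168 ] ang 62.13 tilt 3.83 q6 40.0 F [ 0.   1.  -0.2] M [ 0.   -0.02 -0.04] g 0.45
shift cm [0.19 0.26 8.  ] turn -5.87
```

View pics/n12.png

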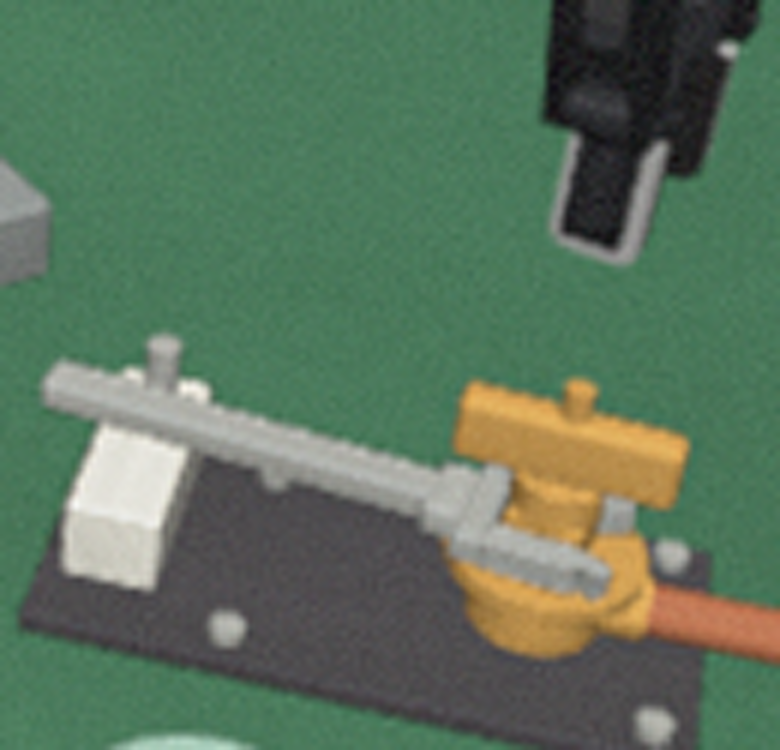

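View pics/n12t.png

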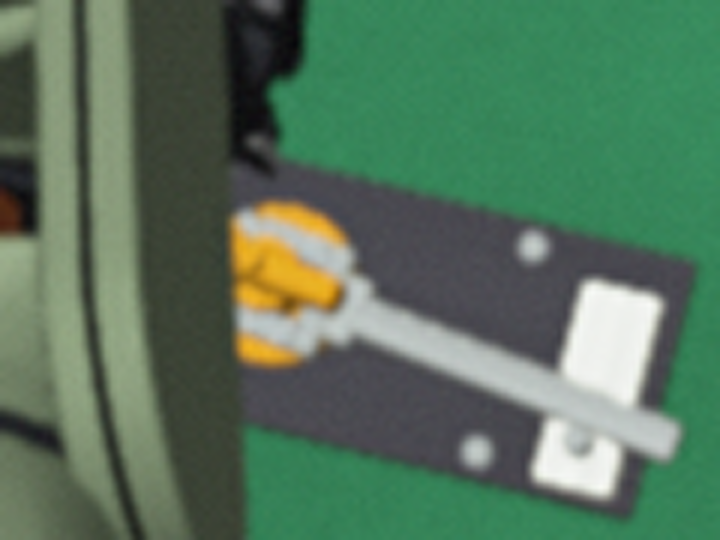

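```bash
python3 - <<'E'
from h import *
plan((.5483,.087,.15),69)
E
```

```text
t 27.3 pos [0.5686 0.1374 0.168 ] ang 62.13 tilt 3.83 q6 40.0 F [ 0.   1.  -0.2] M [ 0.   -0.02 -0.04] g 0.45
shift cm [-5.34  0.67  1.97] turn -6.87
```

Emit:
step_arm --pt "45 -1.8 0.2 0 0" --pt "45 -1.8 0.2 0 0" --pt "45 -1.7 0.2 0 0" --pt "45 0 0 2 -7" --pt "45 0 0 2 0" --pt "45 0 0 2 0" --pt "45 0 0 0 0"

```text
t: 28.18
ee_pos: [0.539, 0.0782, 0.1053]
eef_rot: [0.823, 0.566, -0.033, -0.017]
ft_force: [-0.3, -0.1, -0.2]
grip_width: 0.445
```

```bash
python3 - <<'E'
from h import *
plan((.5483,.087,.0615),69)
sc=optics.get_image('scene'); crop(sc,300,150,430,275,6,'pics/p1.png')
E
```

```text
t 28.18 pos [0.539  0.0782 0.1053] ang 69.12 tilt 4.3 q6 28.0 F [-0.3 -0.1 -0.2] M [ 0.02 -0.04  0.01] g 0.445
shift cm [1.3  0.84 4.29] turn 0.12
```

View pics/p1.png

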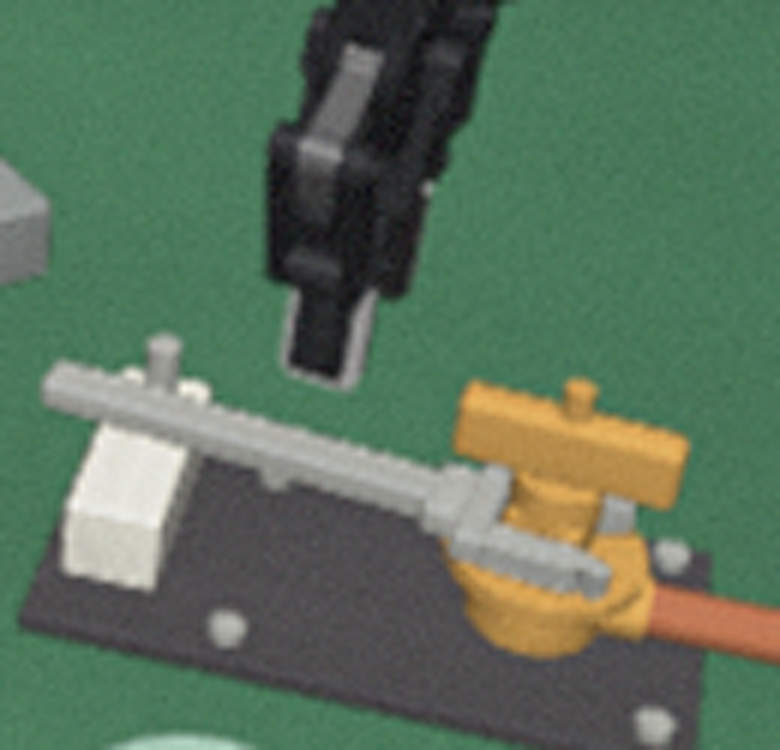

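Emit:
step_arm --pt "45 0.7 0.45 0 0" --pt "45 0.6 0.35 0 0" --pt "45 0 0 1.2 0" --pt "45 0 0 1.2 0" --pt "45 0 0 0 0" --pt "45 0 0 0 0"

```text
t: 28.98
ee_pos: [0.5523, 0.088, 0.0815]
eef_rot: [0.823, 0.566, -0.031, -0.016]
ft_force: [-0.7, 0.5, -0.1]
grip_width: 0.448
```

```bash
python3 - <<'E'
from h import *
plan((.5483,.087,.0615),69)
sc=optics.get_image('scene'); crop(sc,300,150,430,275,6,'pics/p2.png')
E
```

```text
t 28.98 pos [0.5523 0.088  0.0815] ang 69.12 tilt 3.97 q6 28.8 F [-0.7  0.5 -0.1] M [-0.04 -0.06 -0.02] g 0.448
shift cm [-0.17 -0.21  2.02] turn 0.12
```

View pics/p2.png

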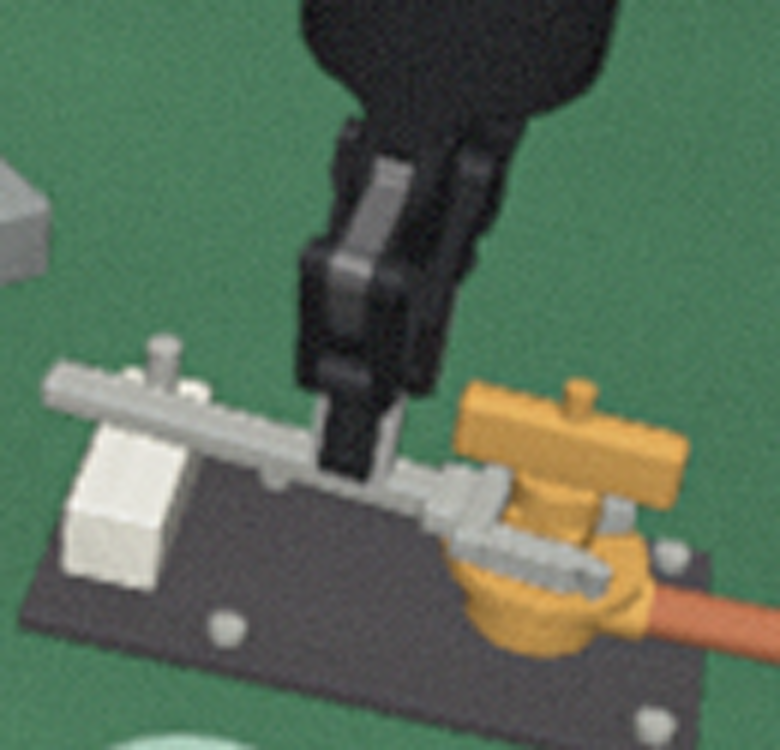

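Emit:
step_arm --pt "45 -0.15 -0.2 0.7 0" --pt "45 0 0 0.7 0" --pt "45 0 0 0.4 0" --pt "45 0 0 0 0"

```text
t: 29.52
ee_pos: [0.5483, 0.087, 0.0627]
eef_rot: [0.823, 0.566, -0.031, -0.016]
ft_force: [-0.3, -0.2, 0.2]
grip_width: 0.447
```

```bash
python3 - <<'E'
from h import *
plan((.5483,.087,.0615),69)
sc=optics.get_image('scene'); crop(sc,300,150,430,275,6,'pics/p3.png')
E
```

```text
t 29.52 pos [0.5483 0.087  0.0627] ang 69.11 tilt 3.96 q6 28.8 F [-0.3 -0.2  0.2] M [ 0.   -0.03 -0.01] g 0.447
shift cm [0.01 0.01 0.12] turn 0.11
```

View pics/p3.png

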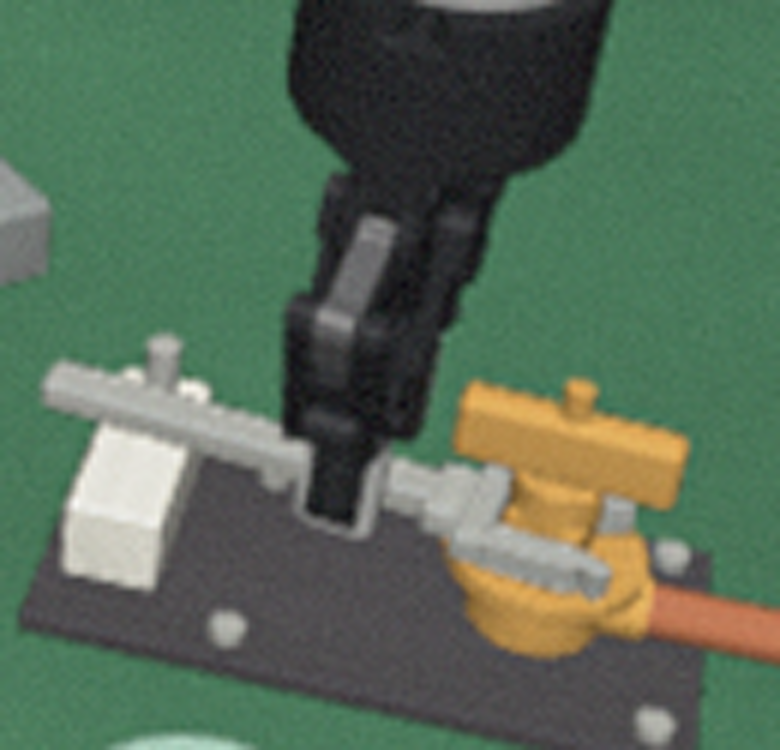

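Good straddle; close gently, then draw off.

Emit:
step_arm --pt "30 0 0 0.1 0" --pt "20 0 0 0 0" --pt "14 0 0 0 0" --pt "10 0 0 0 0" --pt "5 0 0 0 0" --pt "5 0 0 0 0" --squeeze 50

```text
t: 30.32
ee_pos: [0.5479, 0.0871, 0.0624]
eef_rot: [0.823, 0.567, -0.031, -0.016]
ft_force: [-1.3, 1.0, 1.6]
grip_width: 0.138
```

```bash
python3 - <<'E'
from h import *
plan((.5483,.087,.0615),69)
sc=optics.get_image('scene'); crop(sc,300,150,430,275,6,'pics/p4.png')
E
```

```text
t 30.32 pos [0.5479 0.0871 0.0624] ang 69.16 tilt 3.96 q6 28.7 F [-1.3  1.   1.6] M [-0.01  0.11  0.08] g 0.138
shift cm [0.01 0.04 0.08] turn 0.16
```

View pics/p4.png

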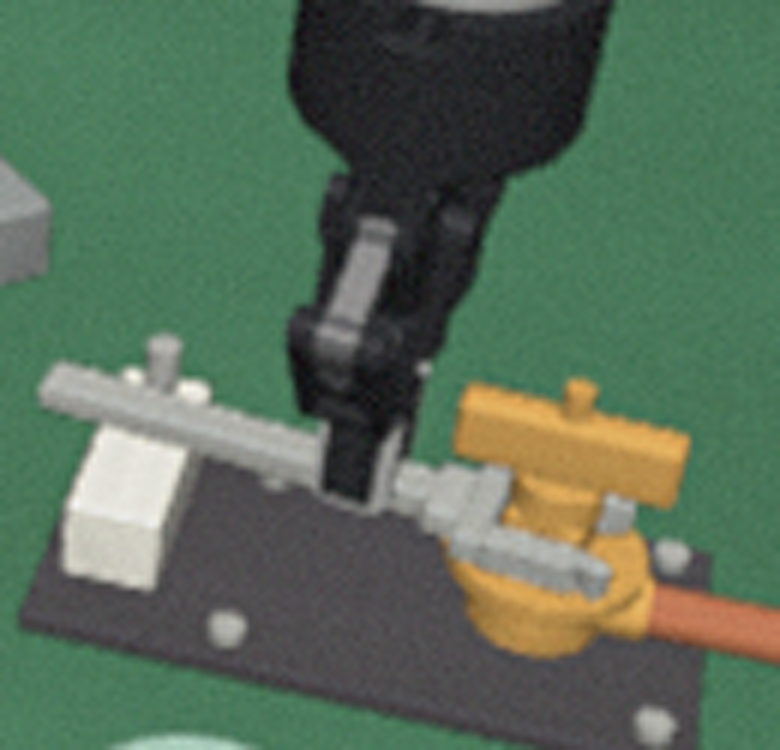

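Emit:
step_arm --pt "5 -0.4 0.05 -0.1 0" --pt "5 -0.6 0.05 0 0" --pt "5 -0.6 0 0 0" --pt "5 0 0 0 0"

```text
t: 30.88
ee_pos: [0.5418, 0.0709, 0.0631]
eef_rot: [0.823, 0.567, -0.032, -0.017]
ft_force: [-0.6, 0.3, -0.8]
grip_width: 0.14
```

```bash
python3 - <<'E'
from h import *
plan((.5479,.0871,.0624),69.2)
sc=optics.get_image('scene'); crop(sc,300,150,430,275,6,'pics/p5.png')
E
```

```text
t 30.88 pos [0.5418 0.0709 0.0631] ang 69.13 tilt 4.11 q6 27.3 F [-0.6  0.3 -0.8] M [0.08 0.19 0.1 ] g 0.14
shift cm [ 1.73 -0.01  0.01] turn -0.07
```

View pics/p5.png

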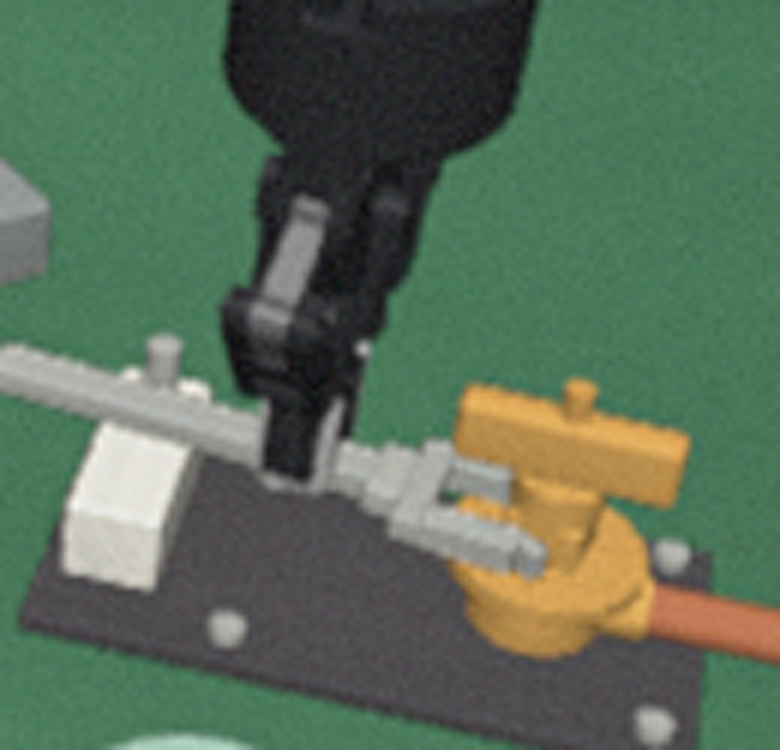

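Emit:
step_arm --pt "5 -0.7 0 0 0" --pt "5 -0.7 0 0 0" --pt "5 -0.5 0 0 0" --pt "5 0 0 0 0"

```text
t: 31.42
ee_pos: [0.536, 0.0514, 0.0641]
eef_rot: [0.823, 0.566, -0.031, -0.015]
ft_force: [0.2, -0.1, -1.1]
grip_width: 0.141
```

```bash
python3 - <<'E'
from h import *
plan((.5479,.0871,.0624),69.2)
sc=optics.get_image('scene'); crop(sc,300,150,430,275,6,'pics/p6.png')
E
```

```text
t 31.43 pos [0.536  0.0514 0.0641] ang 69.11 tilt 3.93 q6 25.6 F [ 0.2 -0.1 -1.1] M [-0.02 -0.04 -0.07] g 0.141
shift cm [ 3.76 -0.16  0.05] turn -0.09
```

View pics/p6.png

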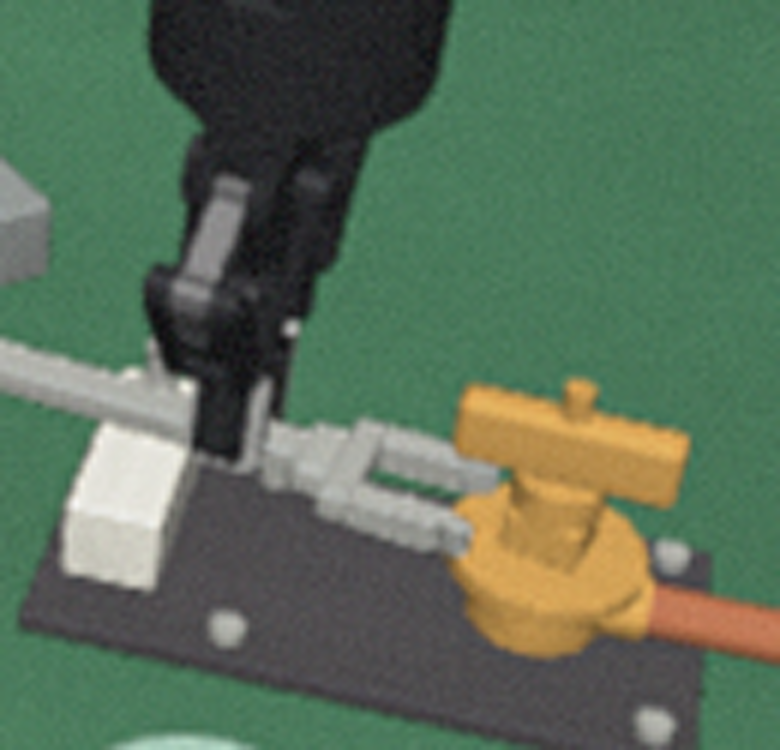

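Emit:
step_arm --pt "5 -0.2 0.6 0 0" --pt "5 0 0.6 0 0" --pt "5 0 0.6 0 -4" --pt "5 -1 0.2 0 -4" --pt "5 -1 0 0 0" --pt "5 -1 0 -0.2 0" --pt "5 0 0 0 0"

```text
t: 32.35
ee_pos: [0.5499, 0.0119, 0.0657]
eef_rot: [0.781, 0.624, -0.029, -0.017]
ft_force: [-0.2, 0.6, -1.4]
grip_width: 0.141
```

```bash
python3 - <<'E'
from h import *
plan((.5479,.0871,.0624),69.2)
sc=optics.get_image('scene'); crop(sc,270,150,430,275,5,'pics/p7.png')
E
```

```text
t 32.35 pos [0.5499 0.0119 0.0657] ang 77.24 tilt 3.79 q6 13.6 F [-0.2  0.6 -1.4] M [ 0.06 -0.02 -0.01] g 0.141
shift cm [ 7.3  -1.84  0.27] turn 8.04
```

View pics/p7.png

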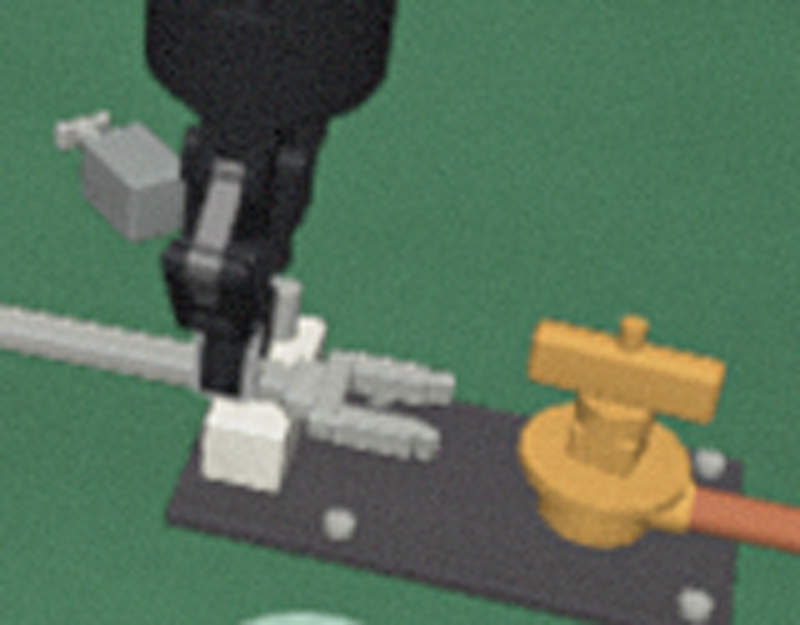

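Emit:
step_arm --pt "5 0 0 -2 0" --pt "5 0 0 -4 0" --pt "5 0 0 -4 0" --pt "5 0 0 0 0" --pt "5 0 0 0 -6" --pt "5 0 0 0 -6" --pt "5 0 0 0 -6" --pt "5 0 0 0 0"

```text
t: 33.4
ee_pos: [0.5535, 0.0151, 0.1636]
eef_rot: [0.671, 0.741, -0.028, -0.025]
ft_force: [-0.2, 0.2, -1.2]
grip_width: 0.14
```

```bash
python3 - <<'E'
from h import *
plan((.567,-.272,.15),96)
sc=optics.get_image('scene'); crop(sc,370,200,430,260,12,'pics/p8.png')
sc=optics.get_image('top'); crop(sc,140,160,260,250,6,'pics/p8t.png')
E
```

```text
t 33.4 pos [0.5535 0.0151 0.1636] ang 95.68 tilt 4.29 q6 -4.9 F [-0.2  0.2 -1.2] M [ 0.04 -0.13 -0.03] g 0.14
shift cm [-28.7   -1.39   1.49] turn -0.32
```

View pics/p8.png

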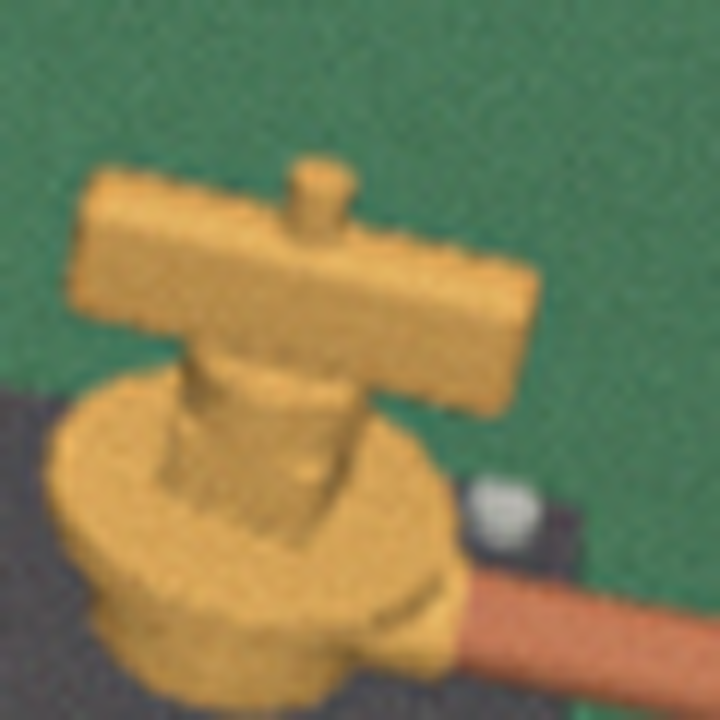

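View pics/p8t.png

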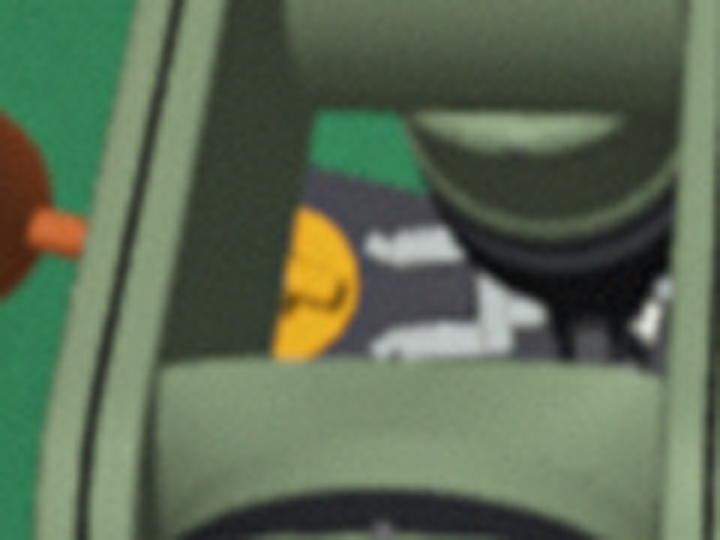

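Emit:
step_arm --pt "5 -4 -0.2 0 0" --pt "5 -4 -0.2 0 0" --pt "5 -4 -0.2 0 0" --pt "5 -4 -0.2 0 0" --pt "5 -4 -0.2 0 0" --pt "5 -4 -0.2 0 0" --pt "5 -3 -0.1 0 0" --pt "5 0 0 0 0"

```text
t: 34.5
ee_pos: [0.5663, -0.262, 0.1614]
eef_rot: [0.674, 0.737, -0.028, -0.026]
ft_force: [-0.3, 0.4, -1.6]
grip_width: 0.138
```

```bash
python3 - <<'E'
from h import *
plan((.567,-.272,.05),96)
print(manip.observe()['eef_rot'])
E
```

```text
t 34.5 pos [ 0.5663 -0.262   0.1614] ang 95.11 tilt 4.44 q6 -29.0 F [-0.3  0.4 -1.6] M [-0.   -0.06  0.02] g 0.138
shift cm [-1.01  0.84 11.1 ] turn -0.89
[ 0.67435204  0.73739488 -0.02830643 -0.02639818]
```

Emit:
step_arm --pt "5 -0.8 0.4 3 0" --pt "5 0 0.4 3 0" --pt "5 0 0 2 0" --pt "5 0 0 0 0"

```text
t: 35.0
ee_pos: [0.5687, -0.2664, 0.0784]
eef_rot: [0.675, 0.736, -0.028, -0.028]
ft_force: [0.4, -0.7, 0.4]
grip_width: 0.14
```

```bash
python3 - <<'E'
from h import *
plan((.567,-.272,.032),96)
sc=optics.get_image('scene'); crop(sc,70,160,230,280,5,'pics/q1.png')
E
```

```text
t 35.0 pos [ 0.5687 -0.2664  0.0784] ang 94.95 tilt 4.48 q6 -28.8 F [ 0.4 -0.7  0.4] M [-0.02 -0.08 -0.05] g 0.14
shift cm [-0.56  0.15  4.64] turn -1.05
```

View pics/q1.png

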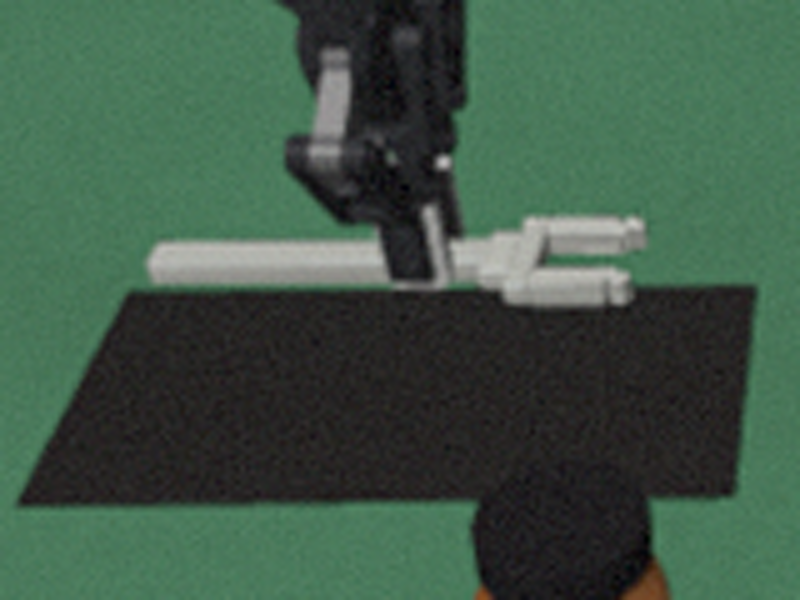

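Emit:
step_arm --pt "5 -0.5 0.15 1.5 0" --pt "5 0 0 1.5 0" --pt "5 0 0 0.8 0" --pt "5 0 0 0 0"

```text
t: 35.55
ee_pos: [0.5698, -0.2719, 0.0409]
eef_rot: [0.675, 0.737, -0.027, -0.025]
ft_force: [-0.0, -0.2, -1.5]
grip_width: 0.139
```

```bash
python3 - <<'E'
from h import *
plan((.567,-.272,.032),96)
E
```

```text
t 35.55 pos [ 0.5698 -0.2719  0.0409] ang 94.96 tilt 4.18 q6 -28.9 F [-0.  -0.2 -1.5] M [-0.02 -0.   -0.02] g 0.139
shift cm [ 0.01 -0.21  0.91] turn -1.04
```

Emit:
step_arm --pt "5 0 0 0.4 0" --pt "5 0 0 0.3 0" --pt "5 0 0 0.1 0" --pt "5 0 0 0 0"

```text
t: 36.05
ee_pos: [0.5698, -0.2721, 0.0336]
eef_rot: [0.676, 0.736, -0.026, -0.024]
ft_force: [-0.7, 0.5, 0.4]
grip_width: 0.142
```

```bash
python3 - <<'E'
from h import *
plan((.567,-.272,.032),96)
sc=optics.get_image('scene'); crop(sc,70,160,230,280,5,'pics/q2.png')
E
```

```text
t 36.05 pos [ 0.5698 -0.2721  0.0336] ang 94.95 tilt 4.07 q6 -28.9 F [-0.7  0.5  0.4] M [-0.05  0.02 -0.08] g 0.142
shift cm [ 0.04 -0.27  0.18] turn -1.05
```

View pics/q2.png

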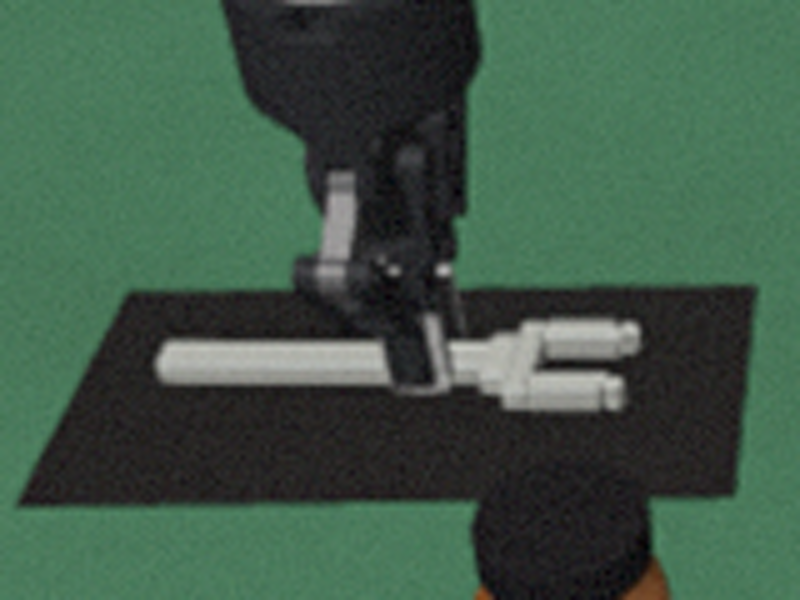

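Nearly down (force shifting from −1.5 N toward zero). One more millimetre, then release and retreat.

Emit:
step_arm --pt "5 0 0 0.1 0" --pt "5 0 0 0 0" --pt "16 0 0 0 0" --pt "22 0 0 0 0" --pt "30 0 0 0 0" --pt "45 0 0 0 0" --pt "45 0 0 0 0"

```text
t: 36.98
ee_pos: [0.5703, -0.2725, 0.0332]
eef_rot: [0.676, 0.737, -0.026, -0.023]
ft_force: [0.2, 0.1, -0.2]
grip_width: 0.452
```

Emit:
step_arm --pt "45 0 0 -1 0" --pt "45 0 0 -3 0" --pt "45 0 0 -4 0" --pt "45 0 0 -4 0" --pt "45 0 0 -2 0" --pt "45 0 0 0 0"

```text
t: 37.72
ee_pos: [0.5807, -0.2716, 0.1804]
eef_rot: [0.676, 0.737, -0.026, -0.022]
ft_force: [0.4, -0.5, -0.0]
grip_width: 0.447
```

```bash
python3 - <<'E'
from h import *
plan((.567,-.272,.2),96)
sc=optics.get_image('scene'); cv2.imwrite('pics/q3.png',sc)
tp=optics.get_image('top'); cv2.imwrite('pics/q3t.png',tp)
E
```

```text
t 37.73 pos [ 0.5807 -0.2716  0.1804] ang 94.95 tilt 3.86 q6 -29.3 F [ 0.4 -0.5 -0. ] M [-0.06 -0.04 -0.03] g 0.447
shift cm [ 0.07 -1.5  -1.87] turn -1.05
```

View pics/q3.png

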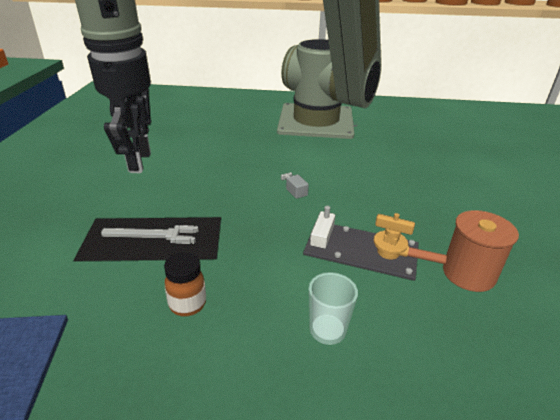

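View pics/q3t.png

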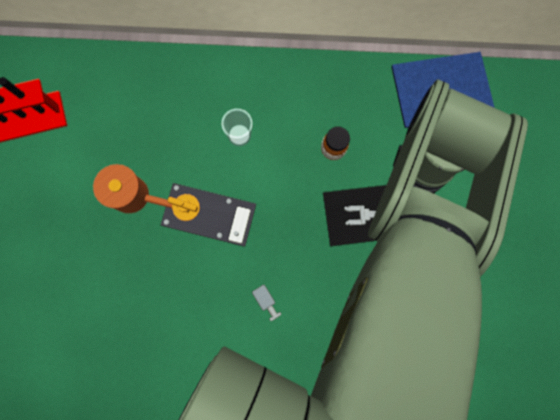

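```bash
python3 - <<'E'
from h import *
t=cv2.imread('pics/q3t.png'); crop(t,160,185,220,230,12,'pics/r1.png')
s=cv2.imread('pics/q3.png'); crop(s,370,200,430,260,12,'pics/r2.png'); crop(s,75,205,225,265,5,'pics/r3.png')
E
```

```text
(no output)
```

View pics/r1.png

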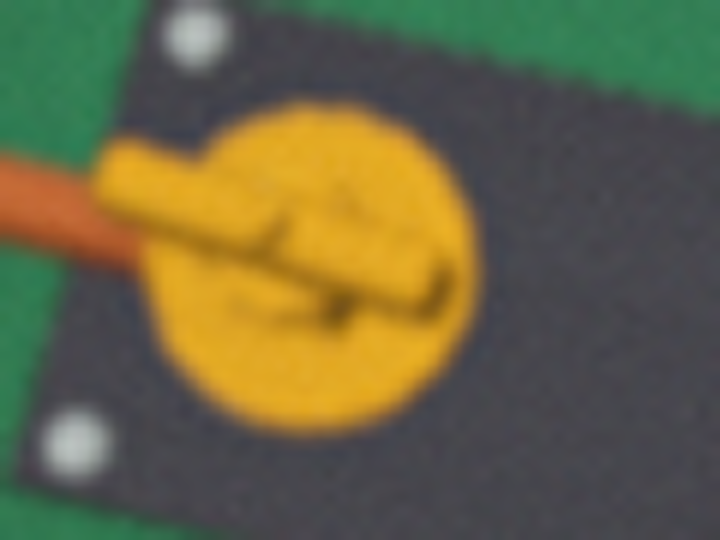

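View pics/r2.png

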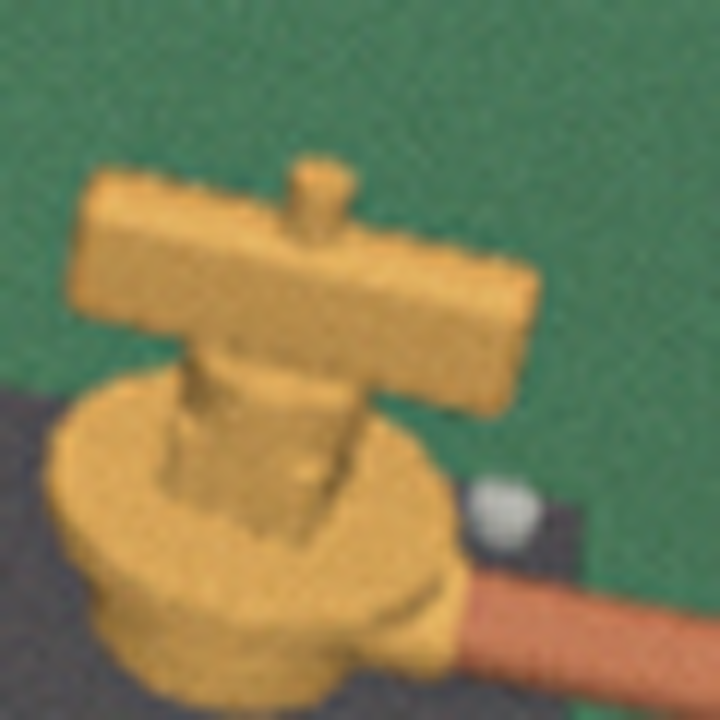

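View pics/r3.png

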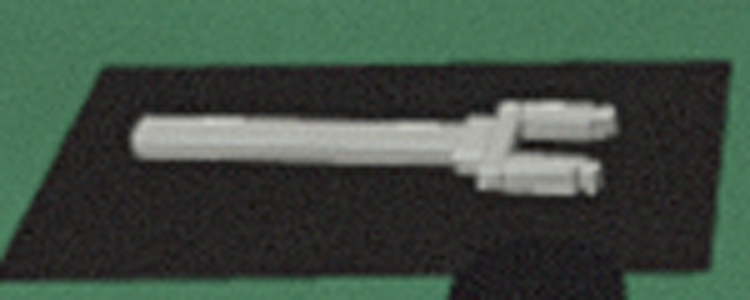

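```bash
python3 - <<'E'
from h import *
print(manip.close_job())
E
```

```text
the job is handed in; nothing more can be done
None
```

The locknut is tightened, the spanner is back on the mat, and the job was handed in at about 38 s. No verdict is reported.

- **Spanner on:** I gripped the spanner on its handle and slid the jaw onto the stem flats. I then let it go, resting on the flange and the aluminium rest.
- **Locknut:** I held the fingers loosely either side of the wings and turned them clockwise. The handle came up against the stop pin, and then the nut came up hard. The wrist moment rose to about 1.0 N m and held for about 0.5 s. By the task's ratio that is roughly 8 N on the pin, though I could not read the pin force directly.
- **Spanner off:** I drew the spanner off level, clear of the pin, and laid it back flat on the mat.

**Last checks:**
- The wings measured about 69 to 71.5° in world yaw under load. I expected 71.6° for a fully tight nut with the stem at about +0.25. In later pictures they had not visibly moved.
- The spanner looks flat, well inside the mat.
- The jar, beaker and clamp boss are where they started.
- The gripper is clear, with no contact force.

**What did not agree or could not be measured:**
- The tool picked up an unwanted tilt of 3 to 4.5° during the moves and I could not command it out. This is why I used a loose hold on the wings instead of a firm grip.
- The spanner's angle against the pin read 0.17 rad from the top view, against the stated 0.14. That difference is within reading error.
- I could not read the stem or nut angles directly; both are inferred from the pictures.

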